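# Bank the coin rolls from the sorter into the till

## Robot

A 7-joint arm with a two-finger parallel gripper is mounted at the origin on the work surface. World frame = base frame: x ahead of the robot, y to its left, z up, the work surface at z = 0. Lengths are in mm, angles in rad, forces in N, time in s.
With the tool pointing down it reaches from about 400 to 850 mm from the base axis. Payload 6.9 kg.
Tool frame: the origin (TCP) lies at the centre of the arm's flange, where the gripper is bolted on; the fingertips stand 173 mm ahead of it and the grasp point (between the pads) lies 155 mm ahead of it (ctrl.grip_point_offset is the z of the grasp point in the tool frame, in mm); z points along the fingers, y is the line along which they close (so a half turn about z gives the same grasp; the last joint's range is limited). The gripper opens to 85 mm and grips with 20 to 120 N. Pads are 22 mm wide; open, the fingers measure 114 mm over their backs; the gripper's body (76 mm by 85 mm) begins 54 mm behind the grasp point. The pads swing forward as they close: fully open they stand 13 mm farther back than shut.
Start: joints at [-0.999, 0.507, -0.238, 1.5, 0.126, 1.149, -0.155], TCP at [281.289, 558.117, 404.675] pointing down, gripper open.
Joint ranges: [-3.08, 3.08], [-0.24, 2.05], [-1.43, 1.35], [0, 2.5], [-1.52, 4.66], [0.17, 1.96], [-2.89, 2.89]. Speed limits (rad/s): [2.39, 2.39, 3.14, 3.14, 3.14, 3.14, 3.14].

## Interface

Orientations are given as a rotation vector (axis times angle).
In Python, from cell import ctrl gives the robot as it stands. The module is installed in compiled form; this text tells all that it offers.
- The arm moves only by the tool step_arm, never from a script. Its argument "motion" is a list of rows, each a list of 2 entries, a list of its own where there are three numbers: the shift along the tool's x, y, z as a fraction of full scale, then the turn about the tool's z as a fraction of full scale. A call has 1 to 5 rows; each row shifts and turns the commanded pose from where the row before left it, along the tool's axes as they then stand; what a row does not reach is not made up. Full scale, the value 1, is 0.02 m for a shift and pi/4 rad for a turn. A row lasts 1/12 s, in which the tool goes at most 41.7 mm and 7.16 degrees, less where a joint would pass 70% of its speed; a pose out of reach is approached as far as the arm can. A call with a number of a shift or a turn outside -1 to 1 is refused whole. A call with a gripper value outside its range is refused whole. "hand" is the opening, from 0 (shut) to 1 (fully open), set as the call begins (left out, the last holds). The fingers move at their own pace and stop on an object; "force" is the grip in N (left out, the last holds). Time passes only in rows, so rows that do not move let the fingers close. It gives the time, the measured TCP pose, the force, the opening and the grip force at its end, in the units of the state.
- ctrl.sense(): the state, without advancing time (a new reading comes with each control period).
- ctrl.grab_frame(name): name is "scene" or "top" or "wrist"; returns a dict with "pixels" (400x640x3 uint8, blue, green, red), "mtx" (3x3 intrinsics, pixels), "R" (3x3) and "t" (3): a world point X has camera coordinates R X + t; the wrist camera has in their place "mount" (4x4, takes a point from camera to tool coordinates, whose origin is the TCP and whose axes are the flange's). Camera axes: x right, y down, z forward; pixel columns grow to the right and rows downward; lengths in mm; the calibration is good to about 2 mm. The wrist camera is an equidistant fisheye: a pixel r from the principal point sees the ray r / f radians off the axis. A picture is of the moment at which its call begins: read the wrist's pose just before it. There is no depth.
- ctrl.finish_job(): hands the job in; it is judged then, once.
The state is a dict: "clock": time; "joints": joint angles; "qd": joint speeds; "effort": joint torques, N m; "tool_pos": TCP position; "orientation": TCP orientation; "ft_force": force on the tool from outside, world axes, zero at the start; "moment": the same for the moment, N m; "width": opening from 0.0 (shut) to 1.0 (fully open); "gripper_force": force on a finger pad.
Only numpy, scipy, OpenCV 4.12 (cv2) and the standard library are available. Lean on these libraries where they do the work, as an engineer would, in place of code of your own. Each camera call takes 0.05 s, during which the arm holds its last target. There are 200 camera calls.

## Task

Collect the two finished coin rolls from the catch tray of the coin sorter and lay each in an empty trough of the blue coin tray, without dropping them. Then slide the loaded tray, level and with all three rolls still in their troughs, fully home into its bay under the receipt printer, its front flush with the mouth, and leave the other things on the counter where they are.

Things in the scene. Friction and masses are not known exactly. Their poses are not given: they have to be found in the camera images.
- sorter: Fixed coin sorter and wrapper, 300 mm wide (x), 235 mm high, 285 with its coin hopper. Its front faces its own -y. Origin on the counter under the lip of the catch tray, midway across. The catch tray is an aluminium shelf rising at 30 degrees towards +y, with four lanes up the slope at x = -90, -30, +30, +90 mm. In a lane a roll lies on two low rails, axis up the slope, lower end on the lip
- catch_lip (a point): Point of the sorter at x = 0, y = 0, z = 35 mm: the foot of the lip's inner face, on the shelf's floor. From here the floor rises at 30 degrees to the outlets at y = 87 mm. The lip stands 14 mm high, square to the floor. Lane rails: tops 5 mm above the floor, 23 mm wide over all. Side cheeks at x = +-147 mm are 18 mm high
- hood_edge (a point): Point of the sorter at x = 0, y = 32, z = 125 mm: middle of the lower front edge of the black hood over the catch tray. The hood's front is upright from z = 125 to 150 mm, then leans back 42 degrees from upright up to z = 235 mm. A vertical hand strikes it: come in leaning out to the sorter's -y, about square to the shelf
- roll_a: Finished paper-wrapped coin roll, purple with steel-coloured ends: cylinder 25.8 mm across, 56 mm long, about 0.21 kg. Origin at its centre, axis along its own y. Starts in the lane at x = -90 or +30 mm of the sorter, tilted 30 degrees (its +y end up)
- roll_b: Finished paper-wrapped coin roll, yellow: cylinder 23.2 mm across, 58 mm long, about 0.19 kg. Origin at its centre, axis along its own y. Starts in the other of these two lanes, tilted likewise
- roll_c: Yellow coin roll like roll_b that already lies in the tray, in trough0, and must stay in the tray. Origin at its centre, axis along its own y
- tray: Loose blue coin tray, 144 mm wide (x), 152 mm long (y), 28 mm high, walls and floor 4 mm, 0.3 kg empty. Stands on the counter outside the till's bay, in line with it within 6 mm and 0.05 rad. Origin under its centre; the +y end has the grip, the -y end enters the bay first. Inside are four troughs, two columns along y, parted at y = 0 by a cross wall whose top is 16 mm above the counter
- trough0 (a point): Centre of a roll lying in the trough at x = -30, y = -37 mm of the tray, 19 mm above the counter (taken at the start by roll_c). Each trough is two rails along y (tops 9 mm above the counter, 23 mm wide over all), 70 mm long, for one roll with its axis along y
- trough1 (a point): The same for the trough at x = +30, y = -37 mm (empty at the start)
- trough2 (a point): The same for the trough at x = -30, y = +37 mm (empty at the start)
- trough3 (a point): The same for the trough at x = +30, y = +37 mm (empty at the start)
- tray_grip (a point): Point on the tray's black upright grip, 93 mm from the tray's centre towards its +y and 34 mm above the counter. The grip is a block 20 mm wide (x), reaching from 76 to 110 mm in y and from 14 to 50 mm in height; it is pinched across its width
- till: Fixed till, 160 mm wide, 165 mm deep, 160 mm high: a grey steel bay for the coin tray at counter level with a black receipt printer on it. Origin on the counter at the middle of the mouth, which faces its own +y. The tray slides in along -y, on the counter itself. Inside width 152 mm, height 55 mm. Side guides flare out to 178 mm at 18 mm before the mouth
- bay_home (a point): Where the tray's origin lies when it is fully home: 76 mm inside the mouth, on the counter. The tray's rear then meets the stop 153 mm inside, its front wall is flush with the mouth and the grip sticks out 34 mm. The printer's front stands 5 mm behind the mouth: a vertical hand on the grip would strike it, so lean the hand outwards (to the till's +y)
- stapler: Loose stapler, black and red, 125 x 30 x 44 mm; leave it. Origin under its centre
- pen_pot: Loose black pen pot, 76 mm across, pens reach 150 mm high; leave it. Origin under its centre
- calculator: Loose grey calculator, 80 x 130 x 21 mm; leave it. Origin under its centre
- thread_spool: Loose red thread spool, 44 mm across, 50 mm high; leave it. Origin under its centre
- pin_jar: Loose clear pin jar, 54 mm across, 55 mm high; leave it. Origin under its centre
- tape_dispenser: Loose tape dispenser, 55 x 130 x 75 mm; leave it. Origin under its centre
- date_stamp: Loose wooden hand stamp, 50 x 32 x 70 mm; leave it. Origin under its centre

How it is judged:
By the outcome, as a careful person would: the job done as asked, in the order asked, and still so for the second after the job is handed in, with the robot touching nothing.
It also fails if it takes over 72 s, if anything falls off the work surface, if the arm or the gripper's body presses on something with over 40 N, if the wrist force passes 120 N, or if a joint passes its speed limit or range.

## Working session

There is one attempt and no reset: what is moved stays moved. The work goes in short steps, Python scripts to look and compute and a tool call to move; the robot and the scene stay as the last step left them, time stands still between calls to the robot, and variables do not carry over. Pictures are saved under pics/ and viewed, at most 10 in all, crops included, and the job is handed in when it is done.

Besides the shell and the picture viewer there is one more tool, called after "Call:" as name([rows], argument=value, ...), one row to a line, values as JSON. step_arm: Moves the arm, as the interface text tells. Its arguments: {"type":"object","properties":{"motion":{"type":"array"},"hand":{"type":"number"},"force":{"type":"number"}},"required":["motion"]}

```bash
mkdir -p pics
cat > h.py <<'E'
import numpy as np, cv2, pickle
from scipy.spatial.transform import Rotation as Rn
from cell import ctrl
def snap(name,fn):
    s=ctrl.sense(); f=ctrl.grab_frame(name); f['s']=s
    cv2.imwrite(f'pics/{fn}.png',f['pixels']); pickle.dump(f,open(f'pics/{fn}.pkl','wb')); return f
def load(fn): return pickle.load(open(f'pics/{fn}.pkl','rb'))
def ray(f,uv):
    K=np.array(f['mtx']); u,v=uv; d=np.array([(u-K[0,2])/K[0,0],(v-K[1,2])/K[1,1],1.])
    if 'mount' in f:
        r=np.hypot(d[0],d[1]); d=np.array([d[0]/r*np.sin(r),d[1]/r*np.sin(r),np.cos(r)]) if r>1e-9 else np.array([0,0,1.])
        M=np.array(f['mount']); T=Rn.from_rotvec(f['s']['orientation']).as_matrix()
        return T@M[:3,3]+np.array(f['s']['tool_pos']), T@M[:3,:3]@d
    R=np.array(f['R']); t=np.array(f['t']).ravel(); d=R.T@d; return -R.T@t, d/np.linalg.norm(d)
def plane(f,uv,z):
    c,d=ray(f,uv); return c+d*(z-c[2])/d[2]
def tri(*fu):
    A=np.zeros((3,3));b=np.zeros(3)
    for f,uv in fu:
        c,d=ray(f,uv); P=np.eye(3)-np.outer(d,d)/(d@d); A+=P;b+=P@c
    X=np.linalg.solve(A,b); 
    res=[np.linalg.norm((np.eye(3)-np.outer(ray(f,u)[1],ray(f,u)[1]))@(X-ray(f,u)[0])) for f,u in fu]
    return X,res
E
python3 - <<'E'
from h import *
print(ctrl.sense(), ctrl.grip_point_offset)
for n in ('scene','top','wrist'):
    f=snap(n,n+'0'); print(n,np.round(f['mtx'],1).tolist(), np.round(f.get('mount',0),2).tolist())
    if 'R' in f: print(np.round(ray(f,(320,200)),2))
E
```

```text
{'clock': 0.0, 'joints': array([-0.99849063,  0.50834075, -0.23753111,  1.50111035,  0.12568048,
        1.14886557, -0.1547919 ]), 'qd': array([ 1.31953195e-03, -1.81518928e-04,  1.63378378e-04, -9.12968058e-05,
       -4.55065954e-04, -1.35238812e-03,  3.48654202e-04]), 'effort': array([ 3.26972831e-04, -6.20584702e+01, -2.18590580e+00, -2.49650431e+01,
        1.29197704e-02,  1.21903440e-02,  6.34878731e-06]), 'tool_pos': array([281.2501247 , 557.94206654, 403.83554909]), 'orientation': array([-7.26494080e-01, -3.05602858e+00,  2.65648310e-03]), 'ft_force': array([-0.43416062,  0.75699104, -0.15651763]), 'moment': array([-0.00829617, -0.03033062, -0.02037682]), 'gripper_force': 0.0, 'width': 1.0009261939766054} 154.70000000000002
scene [[505.0, 0.0, 323.6], [0.0, 505.0, 201.4], [0.0, 0.0, 1.0]] 0
[[ 8.89090e+02 -4.39520e+02  1.02476e+03]
 [-3.40000e-01  3.90000e-01 -8.50000e-01]]
top [[510.7, 0.0, 321.5], [0.0, 510.7, 206.7], [0.0, 0.0, 1.0]] 0
[[ 4.13220e+02 -4.04800e+01  1.47578e+03]
 [ 1.00000e-01  2.00000e-02 -1.00000e+00]]
wrist [[309.7, 0.0, 317.4], [0.0, 309.7, 201.3], [0.0, 0.0, 1.0]] [[0.0, -0.96, -0.27, 67.2], [1.0, 0.0, 0.0, -0.36], [-0.0, -0.27, 0.96, 30.9], [0.0, 0.0, 0.0, 1.0]]
```

```bash
python3 -c "
import cv2,numpy as np
for n in ('scene0','top0'):
    cv2.imwrite(f'pics/{n}v.png',cv2.resize(cv2.imread(f'pics/{n}.png'),(800,500)))"
```

```text
(no output)
```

View pics/scene0.png

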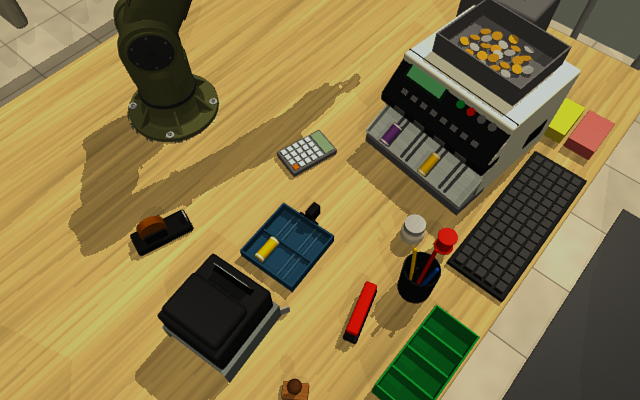

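View pics/top0.png

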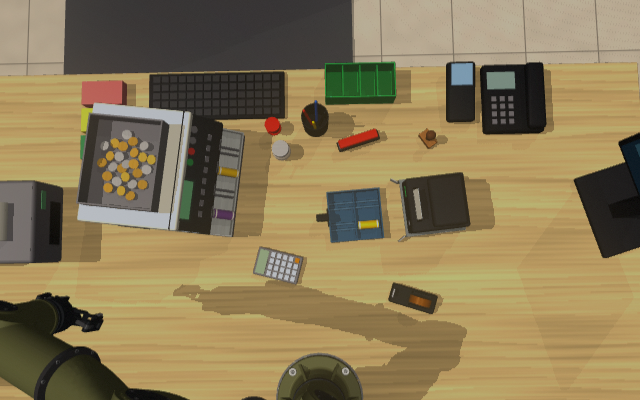

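```bash
cat > seg.py <<'E'
from h import *
def comps(f,lo,hi,amin=40):
    hsv=cv2.cvtColor(f['pixels'],cv2.COLOR_BGR2HSV); m=cv2.inRange(hsv,np.array(lo),np.array(hi))
    cs,_=cv2.findContours(m,cv2.RETR_EXTERNAL,cv2.CHAIN_APPROX_NONE)
    return sorted([c for c in cs if cv2.contourArea(c)>=amin],key=cv2.contourArea,reverse=True)
C={'purple':((130,60,30),(165,255,255)),'yellow':((20,170,90),(32,255,255)),'blue':((95,90,30),(115,255,255))}
E
python3 - <<'E'
from seg import *
for n in ('scene0','top0'):
    f=load(n)
    for k,(lo,hi) in C.items():
        for c in comps(f,lo,hi,15)[:6]:
            M=cv2.moments(c); r=cv2.minAreaRect(c)
            print(n,k,cv2.contourArea(c),np.round([M['m10']/M['m00'],M['m01']/M['m00']],1),np.round(cv2.boxPoints(r),1).tolist())
a,b=load('top0')['pixels'][100:260,190:480],load('scene0')['pixels'][50:300,220:480]
cv2.imwrite('pics/topc.png',cv2.resize(a,None,fx=2.75,fy=2.75,interpolation=cv2.INTER_CUBIC)); 
cv2.imwrite('pics/sc.png',cv2.resize(b,None,fx=2.4,fy=2.4,interpolation=cv2.INTER_CUBIC))
E
```

```text
scene0 purple 172.5 [391.  133.6] [[381.0, 137.39999389648438], [392.79998779296875, 123.30000305175781], [400.79998779296875, 130.0], [389.1000061035156, 144.10000610351562]]
scene0 yellow 709.0 [565.9 116.9] [[543.9000244140625, 132.89999389648438], [566.0, 96.0], [585.0, 107.4000015258789], [562.7999877929688, 144.3000030517578]]
scene0 yellow 175.0 [267.1 247.8] [[256.8999938964844, 252.10000610351562], [269.8999938964844, 237.1999969482422], [277.29998779296875, 243.60000610351562], [264.29998779296875, 258.5]]
scene0 yellow 162.0 [428.6 163.2] [[418.5, 167.60000610351562], [431.70001220703125, 152.89999389648438], [438.6000061035156, 159.0], [425.29998779296875, 173.8000030517578]]
scene0 yellow 156.0 [518.5  63.3] [[506.8999938964844, 67.5], [518.5999755859375, 49.29999923706055], [530.5999755859375, 57.0], [519.0, 75.19999694824219]]
scene0 yellow 73.5 [413.  260.9] [[409.20001220703125, 278.8999938964844], [412.6000061035156, 246.6999969482422], [416.6000061035156, 247.1999969482422], [413.20001220703125, 279.29998779296875]]
scene0 yellow 60.5 [491.   46.5] [[480.2000122070
[... 1830 characters left out ...]
030517578], [358.6000061035156, 220.10000610351562]]
top0 blue 114.0 [345.8 215.5] [[334.8999938964844, 211.39999389648438], [354.0, 207.0], [358.1000061035156, 224.8000030517578], [339.0, 229.1999969482422]]
top0 blue 88.5 [370.6 234.2] [[360.29998779296875, 230.1999969482422], [379.29998779296875, 228.39999389648438], [380.1000061035156, 237.0], [361.1000061035156, 238.6999969482422]]
top0 blue 46.5 [367.4 196.9] [[356.5, 194.1999969482422], [376.0, 192.0], [376.6000061035156, 197.8000030517578], [357.1000061035156, 200.0]]
top0 blue 36.5 [350.4 236. ] [[344.5, 230.6999969482422], [356.20001220703125, 229.60000610351562], [357.1000061035156, 239.0], [345.3999938964844, 240.10000610351562]]
```

View pics/topc.png

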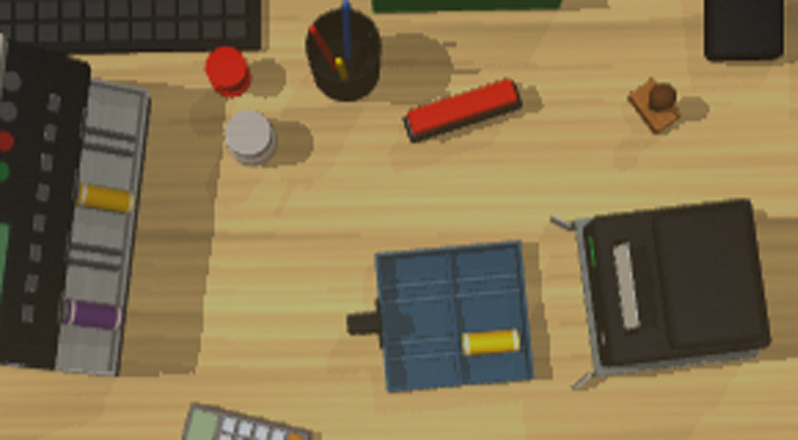

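View pics/sc.png

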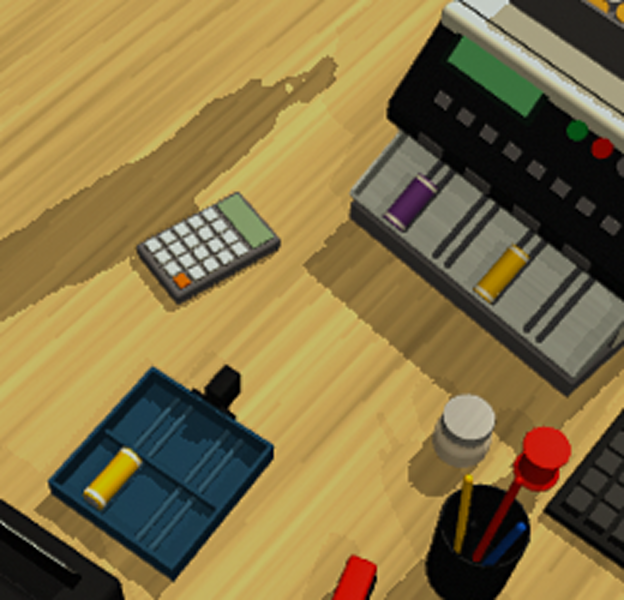

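Run:
```python
from seg import *
S,T=load('scene0'),load('top0')
p=lambda n,X:print(n,np.round(X,1).tolist())
for n,s,t in (('purple',(391,133.6),(224.4,214.5)),('yellow',(428.6,163.2),(228.7,172.1)),('c',(267.1,247.8),(368.2,224))):
    X,r=tri((S,s),(T,t)); p(n,X); p(' res',r)
def ends(c):
    b=cv2.boxPoints(cv2.minAreaRect(c)); 
    if np.linalg.norm(b[0]-b[1])<np.linalg.norm(b[1]-b[2]): e=[(b[0]+b[1])/2,(b[2]+b[3])/2]
    else: e=[(b[1]+b[2])/2,(b[3]+b[0])/2]
    return e
def pick(f,k,uv): return min(comps(f,*C[k],15),key=lambda c:np.hypot(*(cv2.minAreaRect(c)[0]-np.array(uv))))
for n,k,s,t in (('a','purple',(391,133.6),(224.4,214.5)),('b','yellow',(428.6,163.2),(228.7,172.1)),('c','yellow',(267.1,247.8),(368.2,224))):
    es=sorted(ends(pick(S,k,s)),key=lambda e:e[1]); et=sorted(ends(pick(T,k,t)),key=lambda e:e[0])
    A=[tri((S,a),(T,b))[0] for a,b in zip(es,et)]; p(n+' ends(+y,-y)',A); d=A[0]-A[1]; print('len',np.linalg.norm(d),'yaw',np.arctan2(-d[0],d[1]),'tilt',np.degrees(np.arcsin(d[2]/np.linalg.norm(d))))
tc=lambda u,v:(190+u/2.75,100+v/2.75); sc=lambda u,v:(220+u/2.4,50+v/2.4)
a=plane(T,tc(149,97),45);b=plane(T,tc(119,374),45);p('lip ends z45',[a,b]);print('yaw',np.arctan2(a[1]-b[1],a[0]-b[0]))
X,r=tri((T,tc(149,97)),(S,sc(622,345)));
# tray corners: top view tl, tr, br, bl  ; scene
tt=[(376,253),(521,242),(533,379),(388,391)]; ss=[(273,452),(174,578),(50,484),(154,368)]
P=[]
for a,b in zip(tt,ss):
    X,r=tri((T,tc(*a)),(S,sc(*b))); P.append(X); p('tray',X); print(np.round(r,1))
P=np.array(P);p('tray c',P.mean(0)); d=(P[0]+P[3]-P[1]-P[2]); print('yaw',np.arctan2(-d[0],d[1]))
Q=np.array([plane(T,tc(*a),28) for a in tt]); p('tray top',Q); p('c',Q.mean(0)); d=Q[0]+Q[3]-Q[1]-Q[2]; print('yaw',np.arctan2(-d[0],d[1]))
# till: grey mouth strip edge left of printer
for n,q,z in (('flare up',(553,219),55),('flare dn',(577,387),55),('mouth up',(580,222),57),('mouth dn',(597,374),57),('printer tl',(590,220),160),('pr bl',(604,363),160),('pr tr',(749,201),160),('pr br',(769,345),160)): p(n,plane(T,tc(*q),z))
for n,q in (('jar',(250,130)),('spool',(228,65)),('potc',(343,45))): p(n,plane(T,tc(*q),50))
p('grip',plane(T,tc(350,323),50));p('grip2',plane(T,tc(380,321),50))
```

```text
purple [515.7, 257.2, 63.6]
 res [1.6, 1.6]
yellow [634.5, 245.1, 62.4]
 res [1.2, 1.2]
c [483.9, -145.7, 19.4]
 res [0.3, 0.3]
a ends(+y,-y) [[517.8, 275.5, 74.6], [513.5, 238.3, 52.2]]
len 43.65144394104507 yaw -0.11561789712776381 tilt 30.869904976645927
b ends(+y,-y) [[637.1, 263.9, 73.8], [632.1, 225.6, 50.9]]
len 44.962504255608664 yaw -0.12951524766654976 tilt 30.587860689063437
c ends(+y,-y) [[482.5, -123.9, 20.8], [485.5, -167.8, 19.0]]
len 44.05194949663226 yaw 0.06858914808457536 tilt 2.34054334408293
lip ends z45 [[741.6, 203.4, 45.0], [454.9, 235.0, 45.0]]
yaw -0.10954208777809994
tray [578.2, -29.2, 12.9]
[0. 0.]
tray [588.9, -180.6, 6.1]
[1.5 1.5]
tray [444.3, -189.1, 14.5]
[0.8 0.8]
tray [434.4, -38.4, 20.1]
[1.2 1.2]
tray c [511.4, -109.4, 13.4]
yaw 0.06778313234757838
tray top [[576.5, -29.3, 28.0], [585.3, -179.7, 28.0], [443.5, -188.4, 28.0], [433.5, -39.4, 28.0]]
c [509.7, -109.2, 28.0]
yaw 0.06259870891324286
flare up [605.0, -210.1, 55.0]
flare dn [434.2, -229.7, 55.0]
mouth up [601.2, -237.1, 57.0]
mouth dn [446.9, -249.8, 57.0]
printer tl [589.3, -232.3, 160.0]
pr bl [454.6, -241.4, 160.0]
pr tr [604.6, -381.9, 160.0]
pr br [468.9, -395.2, 160.0]
jar [703.8, 98.3, 50.0]
spool [772.4, 120.5, 50.0]
potc [791.0, 1.1, 50.0]
grip [502.8, -1.9, 50.0]
grip2 [504.4, -32.4, 50.0]
```

Call:
step_arm([
  [[-0.9,-1,0],0],
  [[-0.9,-1,0],0],
  [[-0.9,-1,0],0],
  [[-0.9,-1,0],0],
  [[-0.9,-1,0],0],
], hand=0.55, force=40)

```text
clock: 0.57
tool_pos: [316.8, 427.0, 404.4]
orientation: [-0.726, -3.056, 0.001]
ft_force: [0.2, -0.1, 0.6]
width: 0.549
gripper_force: 0.0
```

Call:
step_arm([
  [[-0.9,-1,0],0],
  [[-0.9,-1,0],0],
  [[-0.9,-1,0],0],
  [[-0.9,-1,0],0],
  [[-0.9,-1,0],0],
])

```text
clock: 0.98
tool_pos: [352.1, 297.1, 404.6]
orientation: [-0.727, -3.056, 0.0]
ft_force: [0.0, 0.2, 0.8]
width: 0.548
gripper_force: 0.0
```

Call:
step_arm([
  [[-0.9,-1,0],0],
  [[-0.9,-1,0],0],
  [[-0.9,-1,0],0],
  [[0,0,0],-0.15],
  [[0,0,0],-0.15],
])

```text
clock: 1.4
tool_pos: [373.6, 218.9, 404.7]
orientation: [0.36, 3.121, -0.001]
ft_force: [-0.3, 1.0, 0.4]
width: 0.548
gripper_force: 0.0
```

```bash
python3 -c "
from h import *
s=ctrl.sense();print(s['clock'],np.round(s['joints'],3),s['tool_pos'],s['orientation']);print(Rn.from_rotvec(s['orientation']).as_matrix().round(3))"
```

```text
1.4 [-0.423  0.211 -0.202  1.971  0.052  0.965  0.691] [373.5889801  218.88188929 404.678205  ] [ 3.59797060e-01  3.12075875e+00 -1.14439039e-03]
[[-0.974  0.228  0.   ]
 [ 0.228  0.974 -0.001]
 [-0.    -0.001 -1.   ]]
```

Call:
step_arm([
  [[0,0,0.3],-0.157],
  [[0,0,0.3],-0.157],
  [[0,0,0.3],-0.157],
  [[0,0,0.3],-0.157],
  [[0,0,0.3],-0.157],
])

```text
clock: 1.82
tool_pos: [373.1, 220.5, 374.3]
orientation: [0.611, -3.081, 0.0]
ft_force: [0.7, 1.3, 0.9]
width: 0.546
gripper_force: 0.0
```

Call:
step_arm([
  [[0,0,0.3],-0.157],
  [[0,0,0.3],-0.157],
  [[0,0,0.3],-0.157],
  [[0,0,0.3],-0.157],
  [[0,0,0.3],-0.157],
])

```text
clock: 2.23
tool_pos: [373.1, 220.6, 344.3]
orientation: [1.517, -2.751, -0.0]
ft_force: [-0.6, -0.1, -0.4]
width: 0.552
gripper_force: 0.0
```

Call:
step_arm([
  [[0,0,0.3],-0.157],
  [[0,0,0.3],-0.157],
  [[0,0,0.3],-0.157],
  [[0,0,0],-0.12],
  [[0,0,0],0],
])

```text
clock: 2.65
tool_pos: [373.2, 220.4, 326.2]
orientation: [2.106, -2.33, -0.001]
ft_force: [0.4, -0.2, -0.3]
width: 0.549
gripper_force: 0.0
```

Call:
step_arm([
  [[0.8,-1,0],0],
  [[0.8,-1,0],0],
  [[0.8,-1,0],0],
  [[0,-1,0],0],
  [[0,-1,0],0],
])

```text
clock: 3.07
tool_pos: [468.6, 161.0, 326.8]
orientation: [2.095, -2.34, 0.001]
ft_force: [0.9, -0.0, 0.0]
width: 0.547
gripper_force: 0.0
```

Call:
step_arm([
  [[0,-1,0],0],
  [[0,-0.6,0],0],
  [[0,0,0],0],
])

```text
clock: 3.32
tool_pos: [501.8, 158.3, 326.6]
orientation: [-2.094, 2.34, -0.001]
ft_force: [-0.4, -0.2, 0.1]
width: 0.547
gripper_force: 0.0
```

```bash
python3 -c "
from h import *
f=snap('wrist','w1');s=ctrl.sense();print(s['clock'],np.round(s['joints'],3),s['tool_pos'],s['orientation'],s['width']);print(Rn.from_rotvec(s['orientation']).as_matrix().round(4))"
```

```text
3.3667 [-0.007  0.465 -0.508  1.872  0.287  0.877  2.378] [500.26536958 158.77190893 326.42966141] [-2.09708358e+00  2.33909070e+00  3.95922859e-04] 0.5446122411193655
[[-1.088e-01 -9.941e-01 -1.000e-04]
 [-9.941e-01  1.088e-01  2.000e-04]
 [-2.000e-04  1.000e-04 -1.000e+00]]
```

View pics/w1.png

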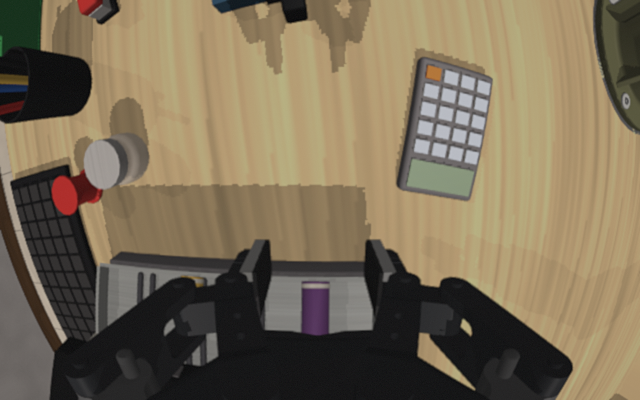

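Run:
```python
from seg import *
f=load('w1');T=load('top0');S=load('scene0')
c=comps(f,*C['purple'],50)[0]; r=cv2.boundingRect(c); print(r)
M=Rn.from_rotvec(f['s']['orientation']).as_matrix(); tp=f['s']['tool_pos']
for uv,z in (((r[0]+r[2]/2,r[1]),60),((r[0]+r[2]/2,r[1]+20),65),((315,263),45),((315,270),47)):
    P=plane(f,uv,z); print(uv,P.round(1),(M.T@(P-tp)).round(1))
X,res=tri((f,(r[0]+r[2]/2,r[1]+2)),(S,(385.5,140))); print(X,res)
g=f['pixels'][250:310,300:335]; print(cv2.cvtColor(g,cv2.COLOR_BGR2GRAY)[:,15].tolist())
```

```text
(302, 289, 27, 47)
(315.5, 289) [512.3 235.4  60. ] [-77.7  -1.5 266.6]
(315.5, 309) [514.3 253.7  65. ] [-96.   -1.6 261.6]
(315, 263) [510.8 217.1  45. ] [-59.2  -2.  281.6]
(315, 270) [511.5 223.2  47. ] [-65.4  -2.  279.6]
[513.27093559 243.45713563  50.27747781] [np.float64(0.10278288504694691), np.float64(0.10278288504681092)]
[119, 120, 120, 119, 119, 119, 119, 119, 119, 120, 114, 77, 50, 47, 47, 49, 49, 48, 49, 51, 50, 55, 63, 71, 69, 70, 84, 111, 121, 118, 107, 80, 73, 110, 145, 157, 157, 143, 108, 74, 65, 66, 67, 67, 67, 68, 68, 68, 68, 68, 68, 69, 68, 69, 69, 68, 69, 69, 69, 70]
```

Call:
step_arm([
  [[-0.3,-0.175,1],0],
  [[-0.3,0,1],0],
  [[0,0,1],0],
  [[0,0,1],0],
  [[0,0,0.8],0],
])

```text
clock: 3.78
tool_pos: [502.9, 170.9, 229.6]
orientation: [2.1, -2.335, -0.001]
ft_force: [0.7, 0.2, 0.2]
width: 0.549
gripper_force: 0.0
```

Call:
step_arm([
  [[-0.6,0,0.4],0],
  [[-0.8,0,0],0],
  [[-0.8,0,0],0],
  [[-0.5,0,0],0],
  [[0,0,0],0],
])

```text
clock: 4.2
tool_pos: [509.0, 227.1, 223.1]
orientation: [-2.104, 2.331, 0.002]
ft_force: [1.1, -0.5, 0.4]
width: 0.553
gripper_force: 0.0
```

Run:
```python
from h import *
s=ctrl.sense();f=snap('wrist','w2');s=ctrl.sense();print(s['clock'],s['tool_pos'],s['ft_force']);
O=np.array([603.2,230.9]);y=-.107;R=np.array([[np.cos(y),-np.sin(y)],[np.sin(y),np.cos(y)]]);print(R.T@(s['tool_pos'][:2]-O))
```

```text
4.25 [509.16247146 225.46087684 222.92983783] [-0.84670723  0.01752051  1.20349139]
[-92.91884782 -15.45084313]
```

View pics/w2.png

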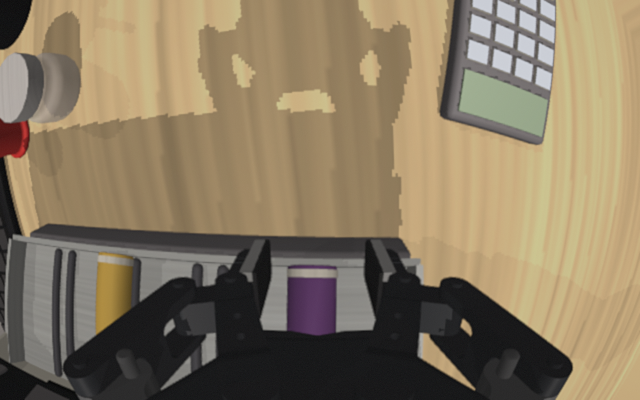

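Call:
step_arm([
  [[-0.15,-0.16,0.05],0],
  [[-0.15,0,0],0],
  [[0,0,0],0],
])

```text
clock: 4.5
tool_pos: [513.9, 229.7, 221.7]
orientation: [-2.101, 2.336, -0.0]
ft_force: [-0.1, 0.3, 0.1]
width: 0.546
gripper_force: 0.0
```

Call:
step_arm([
  [[-0.1,0,0],0],
  [[0,0,0],0],
])

```text
clock: 4.67
tool_pos: [514.0, 231.9, 221.7]
orientation: [-2.101, 2.335, 0.0]
ft_force: [-0.1, 0.7, -0.5]
width: 0.553
gripper_force: 0.0
```

Call:
step_arm([
  [[-0.07,0,0],0],
  [[0,0,0],0],
])

```text
clock: 4.83
tool_pos: [514.1, 233.4, 221.7]
orientation: [-2.102, 2.335, 0.0]
ft_force: [0.3, -0.7, -1.2]
width: 0.549
gripper_force: 0.0
```

Call:
step_arm([
  [[-0.07,0,0],0],
  [[0,0,0],0],
])

```text
clock: 5.0
tool_pos: [514.2, 234.9, 221.7]
orientation: [-2.102, 2.335, 0.0]
ft_force: [0.8, -0.3, -0.1]
width: 0.552
gripper_force: 0.0
```

Call:
step_arm([
  [[-0.07,0,0],0],
  [[0,0,0],0],
])

```text
clock: 5.17
tool_pos: [514.3, 236.4, 221.7]
orientation: [-2.102, 2.334, 0.0]
ft_force: [-0.1, -0.1, -0.7]
width: 0.551
gripper_force: 0.0
```

Call:
step_arm([
  [[-0.06,0,0],0],
  [[0,0,0],0],
])

```text
clock: 5.33
tool_pos: [514.5, 237.6, 221.7]
orientation: [-2.102, 2.334, 0.0]
ft_force: [0.1, -0.7, 0.6]
width: 0.553
gripper_force: 0.0
```

Call:
step_arm([
  [[-0.06,0,0],0],
  [[0,0,0],0],
])

```text
clock: 5.5
tool_pos: [514.6, 238.8, 221.7]
orientation: [-2.102, 2.334, 0.0]
ft_force: [-0.0, -0.1, 0.7]
width: 0.545
gripper_force: 0.0
```

Call:
step_arm([
  [[-0.06,0,0],0],
  [[0,0,0],0],
])

```text
clock: 5.67
tool_pos: [514.7, 240.0, 221.7]
orientation: [-2.102, 2.334, 0.0]
ft_force: [0.2, -0.5, -0.2]
width: 0.543
gripper_force: 0.0
```

Call:
step_arm([
  [[-0.06,0,0],0],
  [[0,0,0],0],
])

```text
clock: 5.83
tool_pos: [514.8, 241.2, 221.7]
orientation: [-2.102, 2.334, 0.0]
ft_force: [-1.2, 0.4, 0.2]
width: 0.55
gripper_force: 0.0
```

Call:
step_arm([
  [[-0.06,0,0],0],
  [[0,0,0],0],
])

```text
clock: 6.0
tool_pos: [515.0, 242.4, 221.7]
orientation: [-2.102, 2.334, 0.0]
ft_force: [0.4, 1.3, 0.7]
width: 0.55
gripper_force: 0.0
```

Call:
step_arm([
  [[-0.06,0,0],0],
  [[0,0,0],0],
])

```text
clock: 6.17
tool_pos: [515.1, 243.6, 221.7]
orientation: [-2.102, 2.334, 0.0]
ft_force: [-0.4, -0.5, 0.4]
width: 0.548
gripper_force: 0.0
```

Call:
step_arm([
  [[-0.06,0,0],0],
  [[0,0,0],0],
])

```text
clock: 6.33
tool_pos: [515.2, 244.8, 221.7]
orientation: [-2.102, 2.334, 0.0]
ft_force: [-0.2, -0.6, 0.3]
width: 0.55
gripper_force: 0.0
```

Call:
step_arm([
  [[-0.06,0,0],0],
  [[0,0,0],0],
])

```text
clock: 6.5
tool_pos: [515.3, 245.9, 221.7]
orientation: [-2.102, 2.335, 0.0]
ft_force: [-0.4, -0.1, 0.5]
width: 0.55
gripper_force: 0.0
```

Call:
step_arm([
  [[0,0,0],0],
  [[0,0,0],0],
  [[0,0,0],0],
  [[0,0,0],0],
  [[0,0,0],0],
], hand=0, force=50)

```text
clock: 6.92
tool_pos: [514.5, 245.9, 222.0]
orientation: [2.102, -2.333, -0.001]
ft_force: [-4.4, -1.3, 5.3]
width: 0.28
gripper_force: 48.8
```

Call:
step_arm([
  [[0,0,0],0],
  [[0,0,0],0],
  [[0,0,-0.1],0],
  [[0,0,-0.1],0],
  [[0,0,-0.1],0],
])

```text
clock: 7.33
tool_pos: [515.4, 245.5, 227.7]
orientation: [2.102, -2.335, 0.0]
ft_force: [-0.3, 0.4, -1.2]
width: 0.279
gripper_force: 49.1
```

Call:
step_arm([
  [[0,0,-0.4],0],
  [[0,0,-0.4],0],
  [[0,0,-0.4],0],
  [[0,0,-0.1],0],
  [[0,0,0],0],
], force=25)

```text
clock: 7.75
tool_pos: [515.6, 245.8, 254.9]
orientation: [-2.101, 2.333, -0.001]
ft_force: [-0.6, 0.1, -2.6]
width: 0.282
gripper_force: 49.1
```

Call:
step_arm([
  [[0,0,-0.1],0],
  [[0,0,-0.1],0],
  [[0,0,0],0],
])

```text
clock: 8.0
tool_pos: [515.4, 245.7, 257.8]
orientation: [-2.102, 2.335, -0.0]
ft_force: [1.1, 0.6, -0.2]
width: 0.278
gripper_force: 49.1
```

Call:
step_arm([
  [[0,0,-0.1],0],
  [[0,0,-0.1],0],
  [[0,0,0],0],
])

```text
clock: 8.25
tool_pos: [515.1, 245.2, 261.0]
orientation: [2.1, -2.334, -0.0]
ft_force: [0.9, -0.1, -10.1]
width: 0.28
gripper_force: 47.9
```

Call:
step_arm([
  [[0,0,0],0],
  [[0,0,-0.1],0],
  [[0,0,0],0],
], hand=0, force=25)

```text
clock: 8.5
tool_pos: [515.1, 244.7, 262.8]
orientation: [2.099, -2.333, 0.0]
ft_force: [1.4, -2.6, -13.9]
width: 0.274
gripper_force: 47.2
```

Call:
step_arm([
  [[0,0,-0.1],0],
  [[0,0,-0.1],0],
  [[0,0,0],0],
])

```text
clock: 8.75
tool_pos: [515.1, 244.3, 267.2]
orientation: [2.099, -2.333, 0.001]
ft_force: [-0.1, -5.5, -14.6]
width: 0.279
gripper_force: 46.6
```

Call:
step_arm([
  [[0,0,-0.1],0],
  [[0,0,-0.1],0],
  [[0,0,-0.1],0],
  [[0,0,0],0],
])

```text
clock: 9.08
tool_pos: [514.7, 245.5, 273.9]
orientation: [2.101, -2.333, -0.0]
ft_force: [-2.5, -4.8, -12.6]
width: 0.28
gripper_force: 45.8
```

Call:
step_arm([
  [[0,0,-0.1],0],
  [[0,0,-0.1],0],
  [[0,0,0],0],
])

```text
clock: 9.33
tool_pos: [515.2, 246.0, 278.1]
orientation: [-2.102, 2.334, 0.0]
ft_force: [-3.0, -2.7, -11.7]
width: 0.279
gripper_force: 45.1
```

Run:
```python
from seg import *
S=snap('scene','s1');T=snap('top','t1');s=ctrl.sense();print(s['clock'],s['tool_pos'],s['ft_force'])
for n,f in (('S',S),('T',T),('W',snap('wrist','w3'))):
    for c in comps(f,*C['purple'],8)[:3]: print(n,cv2.contourArea(c),np.round(cv2.boxPoints(cv2.minAreaRect(c)),1).tolist())
a=S['pixels'][60:220,300:500]; cv2.imwrite('pics/s1c.png',cv2.resize(a,None,fx=4,fy=3.7)[:590])
```

```text
9.4333 [515.18927322 245.99695499 277.92182587] [ -2.1993951   -2.98929324 -10.16457421]
S 61.5 [[382.79998779296875, 122.80000305175781], [392.5, 114.4000015258789], [399.6000061035156, 122.69999694824219], [389.8999938964844, 131.10000610351562]]
W 4068.5 [[291.0, 230.0], [344.0, 230.0], [344.0, 318.0], [291.0, 318.0]]
W 232.5 [[291.0, 212.0], [343.0, 212.0], [343.0, 223.0], [291.0, 223.0]]
```

View pics/s1c.png

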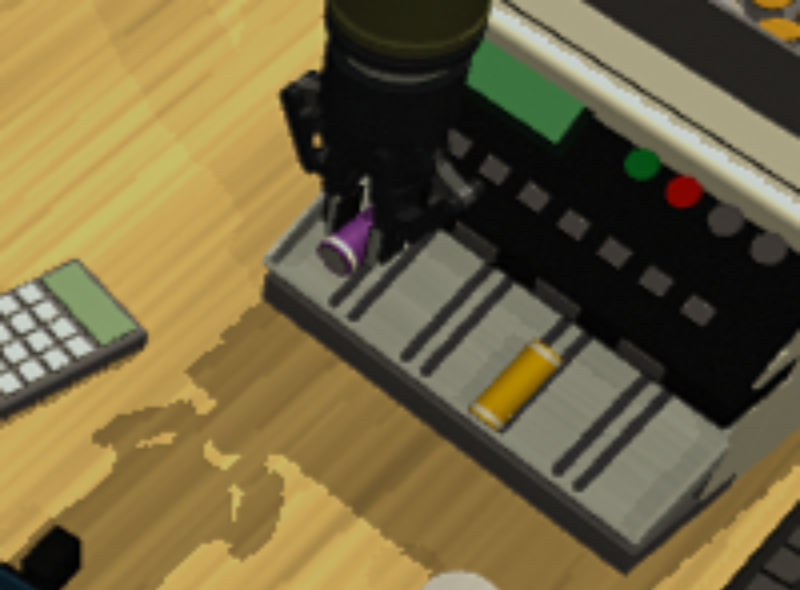

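Call:
step_arm([
  [[0,0,0.15],0],
  [[0.3,0,0],0],
  [[0.5,0,0],0],
  [[0.9,0,0],0],
  [[0.9,0,-0.1],0],
], hand=0, force=50)

```text
clock: 9.9
tool_pos: [510.3, 193.7, 277.4]
orientation: [-2.101, 2.332, -0.001]
ft_force: [-0.7, 0.0, -1.5]
width: 0.282
gripper_force: 51.4
```

Call:
step_arm([
  [[0.9,0,-0.1],0],
  [[0.9,0,-0.1],0],
  [[0.9,0,-0.1],0],
  [[0.9,0,-0.1],0],
  [[0.9,0,-0.1],0],
])

```text
clock: 10.32
tool_pos: [500.9, 103.2, 287.8]
orientation: [-2.099, 2.333, -0.002]
ft_force: [0.5, 0.1, -2.3]
width: 0.278
gripper_force: 51.4
```

Call:
step_arm([
  [[0.9,0,-0.1],0],
  [[0.9,0,-0.1],0],
  [[0.9,0,-0.1],0],
  [[0.9,0,-0.1],0],
  [[0.6,0,-0.1],0],
])

```text
clock: 10.73
tool_pos: [491.9, 18.6, 297.7]
orientation: [-2.098, 2.336, -0.004]
ft_force: [-0.4, 0.2, -2.4]
width: 0.279
gripper_force: 51.4
```

Call:
step_arm([
  [[0,0,0],0.157],
  [[0,0,0],0.157],
  [[0,0,0],0.157],
  [[0,0,0],0.157],
  [[0,0,0],0.157],
])

```text
clock: 11.15
tool_pos: [492.2, 20.4, 297.7]
orientation: [-1.283, 2.864, -0.002]
ft_force: [-0.3, 0.5, -1.6]
width: 0.276
gripper_force: 51.5
```

Call:
step_arm([
  [[0,0,0],0.157],
  [[0,0,0],0.157],
  [[0,0,0],0.157],
  [[0,0,0],0.157],
  [[0,0,0],0.157],
])

```text
clock: 11.57
tool_pos: [492.2, 20.5, 297.7]
orientation: [-0.355, 3.118, 0.0]
ft_force: [0.0, 0.2, -2.0]
width: 0.28
gripper_force: 51.6
```

Call:
step_arm([
  [[0,0,0],0.157],
  [[0,0,0],0.157],
  [[0,0,0],0.157],
  [[0,0,0],0.157],
  [[0,0,0],0.157],
])

```text
clock: 11.98
tool_pos: [492.2, 20.6, 297.7]
orientation: [0.608, 3.079, 0.002]
ft_force: [0.5, -0.1, -2.9]
width: 0.275
gripper_force: 51.5
```

Call:
step_arm([
  [[0,0,0],0.157],
  [[0,0,0],0.157],
  [[0,0,0],0.157],
  [[0,0,0],0.157],
  [[0,0,0],0.157],
])

```text
clock: 12.4
tool_pos: [492.3, 20.6, 297.7]
orientation: [1.513, 2.75, 0.004]
ft_force: [1.0, 0.7, -2.2]
width: 0.28
gripper_force: 51.5
```

Call:
step_arm([
  [[0,0,0],0.157],
  [[0,0,0],0.157],
  [[0,0,0],0.157],
  [[0,0,0],0.157],
  [[0,0,0],0],
])

```text
clock: 12.82
tool_pos: [492.2, 20.8, 297.5]
orientation: [2.138, 2.299, 0.004]
ft_force: [0.1, 0.2, -1.8]
width: 0.281
gripper_force: 51.5
```

Run:
```python
from seg import *
f=snap('wrist','w4');s=ctrl.sense();print(s['clock'],s['tool_pos'],s['ft_force'],s['joints'].round(2),s['width']);M=Rn.from_rotvec(s['orientation']).as_matrix();print(M.round(3))
```

```text
12.8667 [492.11969619  20.82309601 297.40817029] [-0.43753761  0.36238171 -0.94394549] [-0.34  0.45  0.35  2.   -0.23  0.73  0.23] 0.28054319443190007
[[-0.08   0.997  0.003]
 [ 0.997  0.08   0.   ]
 [-0.     0.003 -1.   ]]
```

View pics/w4.png

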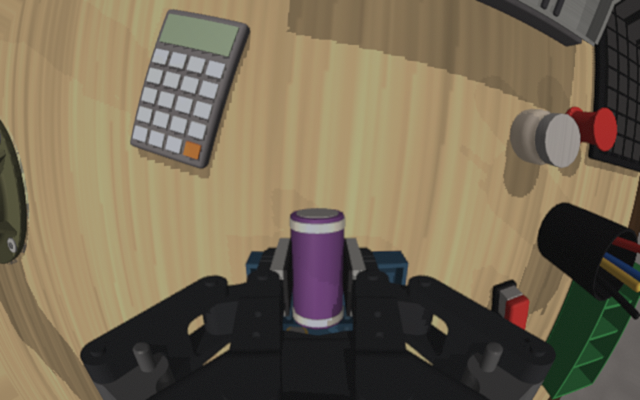

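Run:
```python
from seg import *
from scipy.optimize import fsolve
f=load('w4'); g=f['pixels'][:, 317]; print([(v,g[v].tolist()) for v in list(range(204,240,2))+list(range(310,340,2))])
M=np.array(f['mount']);K=np.array(f['mtx'])
def r(v):
    t=(v-K[1,2])/K[1,1]; d=M[:3,:3]@np.array([0,np.sin(t),np.cos(t)]); return np.array([d[0],d[2]])
c=np.array([M[0,3],M[2,3]]); 
for vn in (215,218):
  for vf in (325,328):
    def F(q):
        n=c+q[0]*r(vn); e=c+q[1]*r(vf); u=(n-e)/np.linalg.norm(n-e); w=np.array([0,166])-e
        return [np.linalg.norm(n-e)-56, abs(u[0]*w[1]-u[1]*w[0])-12.9]
    q=fsolve(F,[130,140]); n=c+q[0]*r(vn); e=c+q[1]*r(vf); print(vn,vf,'near',n.round(1),'far',e.round(1),'tilt',np.degrees(np.arctan2(n[1]-e[1],n[0]-e[0])).round(1))
```

```text
[(204, [119, 161, 173]), (206, [114, 155, 173]), (208, [90, 104, 113]), (210, [80, 82, 84]), (212, [81, 84, 87]), (214, [81, 83, 86]), (216, [99, 102, 105]), (218, [89, 71, 87]), (220, [110, 63, 102]), (222, [117, 70, 109]), (224, [150, 142, 148]), (226, [179, 178, 175]), (228, [178, 177, 174]), (230, [179, 178, 175]), (232, [177, 176, 173]), (234, [122, 86, 114]), (236, [116, 68, 108]), (238, [115, 68, 107]), (310, [117, 66, 108]), (312, [117, 65, 107]), (314, [117, 66, 107]), (316, [116, 65, 107]), (318, [112, 64, 104]), (320, [156, 148, 150]), (322, [185, 178, 175]), (324, [184, 177, 174]), (326, [172, 159, 162]), (328, [89, 56, 80]), (330, [63, 50, 36]), (332, [64, 51, 35]), (334, [61, 49, 34]), (336, [28, 27, 27]), (338, [24, 24, 24])]
215 325 near [ 27.1 153.9] far [-28.9 152.2] tilt 1.7
215 328 near [ 26.5 155.6] far [-29.2 150.2] tilt 5.5
218 325 near [ 26.1 152.8] far [-29.9 153.5] tilt -0.7
218 328 near [ 25.6 154.3] far [-30.3 151.6] tilt 2.8
```

Call:
step_arm([
  [[-0.9,0.2,0],0.02],
  [[-0.9,0.2,0],0],
  [[-0.9,0.2,0],0],
  [[-0.9,0.2,0],0],
  [[-0.9,0.2,0],0],
])

```text
clock: 13.28
tool_pos: [517.9, -68.7, 297.2]
orientation: [2.145, 2.294, 0.002]
ft_force: [0.1, 0.7, -2.2]
width: 0.281
gripper_force: 51.5
```

Call:
step_arm([
  [[-0.9,0.2,0],0],
  [[-0.9,0.2,0.3],0],
  [[-0.9,0.2,0.5],0],
  [[-0.9,0.2,0.8],0],
  [[0,0,0.8],0],
])

```text
clock: 13.7
tool_pos: [538.8, -143.1, 249.3]
orientation: [2.147, 2.286, 0.001]
ft_force: [-0.8, -0.4, -2.5]
width: 0.28
gripper_force: 51.5
```

Call:
step_arm([
  [[0,0,0.8],0],
  [[0,0,0.8],0],
  [[0,0,0],0],
])

```text
clock: 13.95
tool_pos: [537.2, -138.5, 214.4]
orientation: [-2.145, -2.291, 0.002]
ft_force: [-1.6, -0.1, -2.8]
width: 0.28
gripper_force: 51.4
```

Run:
```python
from seg import *
f=snap('wrist','w5');s=ctrl.sense();print(s['clock'],s['tool_pos'],s['ft_force']);M=Rn.from_rotvec(s['orientation']).as_matrix();print(M.round(3))
C0=np.array([510.2,-109.2]);y=.065;R=np.array([[np.cos(y),-np.sin(y)],[np.sin(y),np.cos(y)]]);print(R.T@(s['tool_pos'][:2]-C0))
```

```text
14.0 [ 537.56801232 -138.59571967  215.83856623] [-0.60742503  1.26527869 -1.74350047]
[[-0.065  0.998 -0.002]
 [ 0.998  0.065  0.001]
 [ 0.001 -0.002 -1.   ]]
[ 25.40084115 -31.11131149]
```

View pics/w5.png

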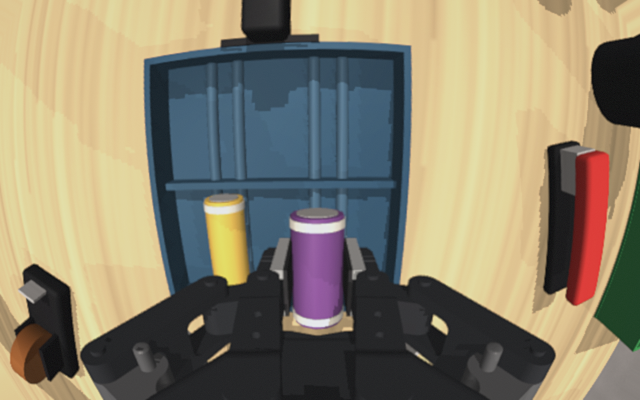

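Run:
```python
from seg import *
f=load('w5'); s=f['s']; print(s['tool_pos'])
p=lambda n,uv,z:(print(n,plane(f,uv,z).round(1)),plane(f,uv,z))[1]
a=p('cornL',(147,61),28);b=p('cornR',(410,46),28);print('yaw',np.arctan2(b[1]-a[1],b[0]-a[0]),np.linalg.norm(b-a))
c=p('cwL',(167,184),16);d=p('cwR',(394,184),16);print('yaw',np.arctan2(d[1]-c[1],d[0]-c[0]),np.linalg.norm(d-c),((c+d)/2).round(1))
R1=(p('railR top',(314,60),9)+p('',(342,60),9))/2; R2=(p('railR bot',(317,178),9)+p('',(344,178),9))/2
L1=(p('L',(211,62),9)+p('',(237,62),9))/2; L2=(p('L bot',(214,178),9)+p('',(240,178),9))/2
print(R1,R2,'yaw',np.arctan2(-(R1-R2)[0],(R1-R2)[1]),L1,L2,'yaw',np.arctan2(-(L1-L2)[0],(L1-L2)[1]),np.linalg.norm(R1-L1),np.linalg.norm(R2-L2))
p('roll c near end',(224,200),25)
g=cv2.cvtColor(f['pixels'],cv2.COLOR_BGR2GRAY); print(g[170,200:360].tolist())
```

```text
[ 537.22881314 -138.46177104  214.43906921]
cornL [436.2 -40.7  28. ]
cornR [576.7 -29.2  28. ]
yaw 0.08168165474640467 140.95397883228637
cwL [ 444.2 -112.8   16. ]
cwR [ 577.7 -104.5   16. ]
yaw 0.06186471323782011 133.69440401122054 [ 510.9 -108.7   16. ]
railR top [528.1 -38.5   9. ]
 [543.6 -37.3   9. ]
railR bot [ 534.2 -105.6    9. ]
 [ 549.7 -104.6    9. ]
L [468.5 -40.4   9. ]
 [484.4 -40.8   9. ]
L bot [ 472.8 -109.2    9. ]
 [ 489.1 -108.3    9. ]
[535.81419497 -37.9335732    9.        ] [ 541.91207659 -105.09365912    9.        ] yaw 0.09054793570481817 [476.47528045 -40.57496041   9.        ] [ 480.96343663 -108.76695693    9.        ] yaw 0.0657216768865598 59.397674218195895 61.05923214469812
roll c near end [ 484.  -117.7   25. ]
[97, 97, 98, 96, 97, 96, 96, 97, 95, 89, 91, 98, 108, 114, 112, 104, 97, 89, 80, 68, 63, 80, 94, 97, 96, 97, 97, 97, 96, 97, 97, 96, 97, 96, 91, 89, 95, 103, 113, 115, 109, 102, 94, 88, 77, 66, 70, 88, 95, 94, 94, 95, 95, 95, 95, 94, 94, 95, 94, 94, 95, 95, 93, 93, 94, 94, 94, 94, 94, 93, 93, 93, 93, 94, 93, 94, 92, 92, 92, 94, 92, 93, 93, 93, 93, 93, 92, 93, 92, 92, 93, 92, 91, 92, 93, 92, 92, 91, 91, 90, 91, 91, 91, 91, 90, 91, 91, 88, 76, 77, 89, 100, 110, 120, 116, 108, 103, 98, 89, 78, 71, 79, 87, 90, 89, 89, 89, 88, 89, 90, 89, 88, 88, 88, 88, 84, 75, 79, 91, 101, 112, 120, 116, 110, 108, 102, 94, 81, 81, 86, 87, 87, 86, 88, 86, 87, 87, 87, 87, 87]
```

Call:
step_arm([
  [[-0.165,0.295,0],0],
  [[0,0,0.4],0],
  [[0,0,0.4],0],
  [[0,0,0.4],0],
  [[0,0,0],0],
])

```text
clock: 14.42
tool_pos: [543.5, -141.0, 191.1]
orientation: [-2.15, -2.288, 0.002]
ft_force: [-0.2, 0.2, -2.0]
width: 0.279
gripper_force: 51.5
```

Call:
step_arm([
  [[0,0,0.1],0],
  [[0,0,0.05],0],
  [[0,0,0],0],
])

```text
clock: 14.67
tool_pos: [544.0, -141.3, 189.6]
orientation: [-2.152, -2.289, 0.0]
ft_force: [0.4, 1.1, -2.5]
width: 0.277
gripper_force: 51.5
```

Call:
step_arm([
  [[0,0,0.05],0],
  [[0,0,0],0],
])

```text
clock: 14.83
tool_pos: [544.1, -141.4, 189.0]
orientation: [2.151, 2.289, 0.0]
ft_force: [0.3, -0.4, -0.1]
width: 0.279
gripper_force: 51.8
```

Call:
step_arm([
  [[0,0,0.05],0],
  [[0,0,0],0],
])

```text
clock: 15.0
tool_pos: [544.2, -141.6, 188.5]
orientation: [2.151, 2.288, 0.001]
ft_force: [-2.1, -0.3, 6.8]
width: 0.277
gripper_force: 52.5
```

Call:
step_arm([
  [[0,0,0.05],0],
  [[0,0,0],0],
])

```text
clock: 15.17
tool_pos: [544.2, -141.7, 188.1]
orientation: [2.151, 2.288, 0.002]
ft_force: [-3.0, -0.3, 13.2]
width: 0.278
gripper_force: 53.2
```

Call:
step_arm([
  [[0,0,0.05],0],
  [[0,0,0],0],
])

```text
clock: 15.33
tool_pos: [543.9, -142.1, 187.4]
orientation: [2.151, 2.287, 0.001]
ft_force: [-4.4, -1.4, 14.5]
width: 0.28
gripper_force: 53.6
```

Call:
step_arm([
  [[0,0,0],0],
  [[0,0,0],0],
], hand=0.32)

```text
clock: 15.5
tool_pos: [544.0, -141.5, 186.1]
orientation: [2.152, 2.288, 0.001]
ft_force: [0.6, -0.1, -0.1]
width: 0.322
gripper_force: 0.2
```

Call:
step_arm([
  [[0,0,0],0],
  [[0,0,0],0],
  [[0,0,-0.2],0],
  [[0,0,-0.5],0],
  [[0,0,-1],0],
], hand=0.42)

```text
clock: 15.92
tool_pos: [543.4, -141.1, 218.9]
orientation: [-2.15, -2.287, 0.003]
ft_force: [0.6, -0.0, 0.3]
width: 0.416
gripper_force: 0.0
```

Call:
step_arm([
  [[0,0,-1],0],
  [[0,0,-1],0],
  [[0,0,-0.5],0],
  [[0,0,0],0],
  [[0,0,0],0],
])

```text
clock: 16.33
tool_pos: [544.0, -141.2, 270.1]
orientation: [2.151, 2.289, 0.001]
ft_force: [-0.3, 0.4, -1.5]
width: 0.421
gripper_force: 0.0
```

Run:
```python
from seg import *
f=snap('wrist','w6');s=ctrl.sense();print(s['clock'],s['tool_pos'],s['width'],s['joints'].round(2))
S=snap('scene','s2')
for n,f in (('W',f),('S',S)):
  for k in ('purple','yellow'):
    for c in comps(f,*C[k],30)[:4]: print(n,k,cv2.contourArea(c),np.round(cv2.boxPoints(cv2.minAreaRect(c)),1).tolist())
```

```text
16.3833 [ 543.76463403 -141.12698558  269.20664582] 0.41915915230512546 [ 0.    0.57  0.33  1.85 -0.26  0.76  0.53]
W purple 1780.0 [[299.0, 192.0], [332.0, 192.0], [332.0, 250.0], [299.0, 250.0]]
W purple 68.0 [[298.8999938964844, 180.0], [332.0, 178.89999389648438], [332.20001220703125, 185.60000610351562], [299.20001220703125, 186.6999969482422]]
S purple 194.0 [[276.6000061035156, 267.70001220703125], [289.29998779296875, 252.39999389648438], [298.20001220703125, 259.79998779296875], [285.5, 275.0]]
S yellow 850.0 [[543.0, 134.39999389648438], [566.0, 96.0], [585.0, 107.4000015258789], [561.9000244140625, 145.8000030517578]]
S yellow 163.5 [[256.8999938964844, 252.10000610351562], [269.6000061035156, 237.60000610351562], [276.8999938964844, 244.10000610351562], [264.29998779296875, 258.5]]
S yellow 162.0 [[418.6000061035156, 167.8000030517578], [431.70001220703125, 152.8000030517578], [438.70001220703125, 159.0], [425.6000061035156, 173.89999389648438]]
S yellow 161.5 [[506.8999938964844, 67.5], [518.5999755859375, 49.29999923706055], [530.5999755859375, 57.0], [519.0, 75.19999694824219]]
```

Call:
step_arm([
  [[0.6,0.2,-0.1],0],
  [[0.96,0.33,-0.1],0],
  [[0.96,0.33,-0.1],0],
  [[0.96,0.33,-0.1],0],
  [[0.96,0.33,-0.1],0],
], hand=0.55)

```text
clock: 16.85
tool_pos: [569.0, -48.8, 278.8]
orientation: [-2.15, -2.288, 0.001]
ft_force: [0.1, 0.3, -0.3]
width: 0.55
gripper_force: 0.0
```

Call:
step_arm([
  [[0.96,0.33,-0.1],0],
  [[0.96,0.33,-0.1],0],
  [[0.96,0.33,-0.1],0],
  [[0.96,0.33,-0.1],0],
  [[0.96,0.33,-0.1],0],
])

```text
clock: 17.27
tool_pos: [595.8, 49.3, 288.7]
orientation: [-2.15, -2.289, 0.002]
ft_force: [0.6, 0.4, -0.3]
width: 0.552
gripper_force: 0.0
```

Call:
step_arm([
  [[0.96,0.33,-0.1],0],
  [[0.96,0.33,-0.1],0],
  [[0.96,0.33,-0.1],0],
  [[0.96,0.33,-0.1],0],
  [[0.96,0.33,-0.1],0],
])

```text
clock: 17.68
tool_pos: [622.6, 147.1, 298.6]
orientation: [-2.15, -2.289, 0.002]
ft_force: [-0.5, -0.1, -0.3]
width: 0.549
gripper_force: 0.0
```

Call:
step_arm([
  [[0,0,0],-0.157],
  [[0,0,0],-0.157],
  [[0,0,0],-0.157],
  [[0,0,0],-0.157],
  [[0,0,0],-0.157],
])

```text
clock: 18.1
tool_pos: [622.4, 146.2, 298.5]
orientation: [-1.345, -2.837, 0.001]
ft_force: [-0.9, 0.5, -0.7]
width: 0.552
gripper_force: 0.0
```

Call:
step_arm([
  [[0,0,0],-0.157],
  [[0,0,0],-0.157],
  [[0,0,0],-0.157],
  [[0,0,0],-0.157],
  [[0,0,0],-0.157],
])

```text
clock: 18.52
tool_pos: [622.4, 146.1, 298.5]
orientation: [-0.421, -3.111, 0.0]
ft_force: [0.1, -0.7, -0.4]
width: 0.547
gripper_force: 0.0
```

Call:
step_arm([
  [[0,0,0],-0.157],
  [[0,0,0],-0.157],
  [[0,0,0],-0.157],
  [[0,0,0],-0.157],
  [[0,0,0],-0.157],
])

```text
clock: 18.93
tool_pos: [622.5, 146.0, 298.6]
orientation: [0.542, -3.092, -0.001]
ft_force: [-0.3, 0.3, 0.0]
width: 0.55
gripper_force: 0.0
```

Call:
step_arm([
  [[0,0,0],-0.157],
  [[0,0,0],-0.157],
  [[0,0,0],-0.157],
  [[0,0,0],-0.157],
  [[0,0,0],-0.157],
])

```text
clock: 19.35
tool_pos: [622.5, 145.9, 298.6]
orientation: [1.455, -2.782, -0.002]
ft_force: [0.9, 0.1, -0.2]
width: 0.551
gripper_force: 0.0
```

Call:
step_arm([
  [[0,0,0],-0.157],
  [[0,0,0],-0.157],
  [[0,0,0],-0.157],
  [[0,0,0],-0.157],
  [[0,0,0],0],
])

```text
clock: 19.77
tool_pos: [622.6, 145.5, 298.5]
orientation: [2.09, -2.344, -0.003]
ft_force: [0.1, 0.7, 0.1]
width: 0.55
gripper_force: 0.0
```

Run:
```python
from seg import *
f=snap('wrist','w7');s=ctrl.sense();print(s['clock'],s['tool_pos'],s['width'],s['joints'].round(2));M=Rn.from_rotvec(s['orientation']).as_matrix();print(M.round(4))
d=np.array([634.1,233.1,221.7])-s['tool_pos']; print('to grasp in tool',(M.T@d).round(1))
for c in comps(f,*C['yellow'],60)[:4]:
    x,y,w,h=cv2.boundingRect(c); P=plane(f,(x+w/2,y+h*.3),64); print(x,y,w,h,P.round(1),(M.T@(P-f['s']['tool_pos'])).round(1))
print('a in tray',tri((load('s2'),(287.4,263.7)),(load('w6'),(315.5,215))))
```

```text
19.8167 [622.61424716 145.4288605  298.63964499] 0.5500693917344369 [ 0.01  0.65 -0.48  1.6   0.34  0.98  2.45]
[[-1.217e-01 -9.926e-01 -2.100e-03]
 [-9.926e-01  1.217e-01  7.000e-04]
 [-4.000e-04  2.200e-03 -1.000e+00]]
to grasp in tool [-88.4  -0.9  77. ]
a in tray (array([ 543.58620931, -144.90971139,   20.6230903 ]), [np.float64(0.5448258424217641), np.float64(0.5448258424216906)])
```

Run:
```python
from seg import *
f=load('w7');s=f['s'];M=Rn.from_rotvec(s['orientation']).as_matrix()
for c in comps(f,(15,120,60),(35,255,255),60)[:6]:
    x,y,w,h=cv2.boundingRect(c)
    if not 240<x<390: continue
    P=plane(f,(x+w/2,y+h*.3),64); print(x,y,w,h,P.round(1),(M.T@(P-s['tool_pos'])).round(1))
print(f['pixels'][270:340:6,315].tolist())
```

```text
303 305 27 31 [632.  227.2  64. ] [-82.1  -0.6 234.6]
[[93, 125, 146], [52, 51, 54], [54, 54, 56], [78, 78, 82], [136, 140, 141], [156, 172, 184], [71, 145, 177], [69, 145, 178], [69, 145, 179], [71, 146, 180], [72, 147, 181], [23, 24, 26]]
```

Call:
step_arm([
  [[0,0,1],-0.02],
  [[0,0,1],0],
  [[-0.5,0,1],0],
  [[-0.5,0,0.6],0],
  [[0,0,0],0],
])

```text
clock: 20.23
tool_pos: [623.7, 167.6, 224.8]
orientation: [2.1, -2.332, -0.006]
ft_force: [0.3, 0.5, 0.7]
width: 0.548
gripper_force: 0.0
```

Call:
step_arm([
  [[-0.8,-0.12,0.1],0],
  [[-0.8,0,0.05],0],
  [[-0.8,0,0],0],
  [[0,0,0],0],
  [[0,0,0],0],
])

```text
clock: 20.65
tool_pos: [632.1, 213.9, 225.4]
orientation: [-2.103, 2.332, 0.0]
ft_force: [-0.2, -0.4, 0.7]
width: 0.551
gripper_force: 0.0
```

Run:
```python
from seg import *
f=snap('wrist','w8');s=f['s'];M=Rn.from_rotvec(s['orientation']).as_matrix();print(s['clock'],s['tool_pos'],s['ft_force'],M.round(3)[:2,:2].tolist())
O=np.array([603.2,230.9]);y=-.107;R=np.array([[np.cos(y),-np.sin(y)],[np.sin(y),np.cos(y)]]);print(R.T@(s['tool_pos'][:2]-O))
for c in comps(f,(15,120,60),(35,255,255),60)[:8]:
    x,y,w,h=cv2.boundingRect(c)
    if not 240<x<390: continue
    m=np.array([p[0][0] for p in c if abs(p[0][1]-(y+10))<4]); P=plane(f,((m.min()+m.max())/2,y+10),64); print(x,y,w,h,P.round(1),(M.T@(P-s['tool_pos'])).round(1))
g=cv2.cvtColor(f['pixels'],cv2.COLOR_BGR2GRAY)[262]; print(g[220:420].tolist())
```

```text
20.65 [632.12191602 213.93235085 225.36976774] [-0.18109344 -0.39491398  0.71989766] [[-0.103, -0.995], [-0.995, 0.103]]
[ 30.5685865  -13.78186718]
298 274 43 62 [632.1 224.1  64. ] [ -9.9   1.1 161.4]
[156, 156, 156, 156, 155, 144, 119, 89, 72, 66, 65, 70, 76, 66, 47, 38, 39, 40, 38, 39, 37, 38, 41, 57, 76, 85, 84, 84, 84, 84, 84, 85, 85, 84, 83, 72, 46, 28, 25, 25, 22, 24, 24, 22, 24, 20, 25, 22, 19, 18, 48, 95, 121, 129, 129, 128, 125, 119, 116, 114, 114, 114, 114, 114, 114, 114, 115, 115, 113, 114, 113, 114, 114, 114, 117, 118, 117, 112, 104, 101, 102, 102, 103, 106, 104, 105, 109, 113, 117, 116, 118, 120, 121, 122, 124, 126, 127, 129, 130, 131, 132, 133, 133, 130, 129, 131, 131, 131, 130, 129, 129, 135, 132, 127, 126, 126, 125, 124, 125, 123, 117, 114, 115, 116, 115, 115, 117, 118, 119, 119, 118, 117, 118, 117, 118, 124, 124, 124, 123, 122, 122, 123, 122, 112, 84, 42, 20, 21, 23, 24, 22, 21, 21, 22, 24, 25, 24, 24, 37, 61, 82, 85, 85, 85, 84, 84, 83, 85, 84, 86, 84, 71, 53, 39, 39, 38, 41, 40, 40, 38, 40, 54, 79, 100, 109, 111, 110, 110, 110, 110, 111, 114, 117, 117, 115, 112, 112, 112, 111, 113]
```

Call:
step_arm([
  [[-0.2,0.03,0.18],0],
  [[-0.3,0,0],0],
  [[-0.25,0,0],0],
  [[-0.1,0,0],0],
  [[0,0,0],0],
])

```text
clock: 21.12
tool_pos: [633.4, 230.1, 221.1]
orientation: [-2.103, 2.334, 0.001]
ft_force: [-0.2, 0.3, -0.5]
width: 0.552
gripper_force: 0.0
```

Call:
step_arm([
  [[-0.05,0,0],0],
  [[-0.05,0,0],0],
  [[0,0,0],0],
])

```text
clock: 21.37
tool_pos: [633.8, 231.2, 221.1]
orientation: [2.102, -2.335, 0.0]
ft_force: [-0.1, -0.2, -0.1]
width: 0.551
gripper_force: 0.0
```

Call:
step_arm([
  [[-0.06,0,0],0],
  [[-0.04,0,0],0],
  [[0,0,0],0],
])

```text
clock: 21.62
tool_pos: [634.0, 233.3, 221.1]
orientation: [-2.102, 2.335, 0.0]
ft_force: [0.5, -0.1, 0.2]
width: 0.55
gripper_force: 0.0
```

Call:
step_arm([
  [[0,0,0],0],
  [[0,0,0],0],
  [[0,0,0],0],
  [[0,0,0],0],
  [[0,0,0],0],
], hand=0, force=50)

```text
clock: 22.03
tool_pos: [633.7, 233.0, 221.2]
orientation: [2.101, -2.334, -0.0]
ft_force: [-3.0, -2.5, 4.0]
width: 0.253
gripper_force: 48.9
```

Call:
step_arm([
  [[0,0,0],0],
  [[0,0,0],0],
  [[0,0,-0.1],0],
  [[0,0,-0.1],0],
  [[0,0,-0.1],0],
])

```text
clock: 22.45
tool_pos: [634.3, 233.2, 226.9]
orientation: [-2.102, 2.334, -0.0]
ft_force: [-0.2, -1.0, -1.3]
width: 0.25
gripper_force: 49.0
```

Call:
step_arm([
  [[0,0,-0.4],0],
  [[0,0,-0.4],0],
  [[0,0,-0.4],0],
  [[0,0,-0.2],0],
  [[0,0,0],0],
])

```text
clock: 22.87
tool_pos: [634.4, 233.4, 256.9]
orientation: [-2.1, 2.333, -0.001]
ft_force: [1.0, -0.3, -1.8]
width: 0.249
gripper_force: 49.0
```

Call:
step_arm([
  [[0,0,-0.1],0],
  [[0,0,-0.1],0],
  [[0,0,0],0],
])

```text
clock: 23.12
tool_pos: [634.0, 233.1, 259.2]
orientation: [2.102, -2.335, 0.0]
ft_force: [-0.2, 0.0, -2.0]
width: 0.252
gripper_force: 49.0
```

Call:
step_arm([
  [[0,0,-0.1],0],
  [[0,0,-0.1],0],
  [[0,0,0],0],
])

```text
clock: 23.37
tool_pos: [633.8, 232.5, 261.9]
orientation: [2.1, -2.333, -0.0]
ft_force: [1.8, 0.9, -10.3]
width: 0.256
gripper_force: 49.7
```

Call:
step_arm([
  [[0,0,-0.1],0],
  [[0,0,-0.1],0],
  [[0,0,0],0],
])

```text
clock: 23.62
tool_pos: [633.7, 231.8, 266.0]
orientation: [2.098, -2.332, 0.001]
ft_force: [0.3, -5.0, -14.0]
width: 0.247
gripper_force: 49.7
```

Call:
step_arm([
  [[0,0,-0.1],0],
  [[0,0,-0.1],0],
  [[0,0,0],0],
])

```text
clock: 23.87
tool_pos: [633.6, 232.6, 271.0]
orientation: [2.101, -2.333, 0.0]
ft_force: [-1.4, -4.9, -12.9]
width: 0.249
gripper_force: 49.8
```

Call:
step_arm([
  [[0,0,-0.1],0],
  [[0,0,-0.1],0],
  [[0,0,0],0],
])

```text
clock: 24.12
tool_pos: [633.9, 233.3, 275.6]
orientation: [-2.102, 2.334, 0.0]
ft_force: [-0.9, -3.5, -12.2]
width: 0.248
gripper_force: 49.8
```

Call:
step_arm([
  [[0,0,-0.1],0],
  [[0,0,-0.1],0],
  [[0,0,0],0],
])

```text
clock: 24.37
tool_pos: [633.9, 234.0, 279.9]
orientation: [-2.102, 2.333, 0.001]
ft_force: [-1.0, -2.2, -10.7]
width: 0.246
gripper_force: 49.8
```

Call:
step_arm([
  [[0,0,0.15],0],
  [[0.3,0,0],0],
  [[0.5,0,0],0],
  [[0.9,0,0],0],
  [[0.9,0,-0.1],0],
])

```text
clock: 24.78
tool_pos: [628.7, 181.1, 278.9]
orientation: [-2.101, 2.332, -0.001]
ft_force: [0.2, -0.2, -1.2]
width: 0.248
gripper_force: 50.8
```

Call:
step_arm([
  [[0.9,0,-0.1],0],
  [[0.9,0.5,-0.1],0],
  [[0.9,0.9,-0.1],0],
  [[0.9,0.9,-0.1],0],
  [[0.9,0.9,-0.1],0],
])

```text
clock: 25.2
tool_pos: [555.1, 97.3, 289.2]
orientation: [-2.099, 2.334, -0.002]
ft_force: [-0.2, 0.2, -2.5]
width: 0.245
gripper_force: 50.8
```

Call:
step_arm([
  [[0.5,0.5,-0.1],0.157],
  [[0,0,-0.1],0.157],
  [[0,0,0],0.157],
  [[0,0,0],0.157],
  [[0,0,0],0.157],
])

```text
clock: 25.62
tool_pos: [545.0, 89.1, 293.5]
orientation: [-1.283, 2.864, -0.001]
ft_force: [-0.3, -0.4, -2.2]
width: 0.251
gripper_force: 50.7
```

Call:
step_arm([
  [[0,0,0],0.157],
  [[0,0,0],0.157],
  [[0,0,0],0.157],
  [[0,0,0],0.157],
  [[0,0,0],0.157],
])

```text
clock: 26.03
tool_pos: [545.0, 89.3, 293.4]
orientation: [-0.355, 3.118, 0.001]
ft_force: [0.1, -0.3, -1.5]
width: 0.247
gripper_force: 50.8
```

Call:
step_arm([
  [[0,0,0],0.157],
  [[0,0,0],0.157],
  [[0,0,0],0.157],
  [[0,0,0],0.157],
  [[0,0,0],0.157],
])

```text
clock: 26.45
tool_pos: [545.0, 89.4, 293.3]
orientation: [0.608, 3.079, 0.003]
ft_force: [0.0, -0.3, -2.0]
width: 0.248
gripper_force: 50.8
```

Call:
step_arm([
  [[0,0,0],0.157],
  [[0,0,0],0.157],
  [[0,0,0],0.157],
  [[0,0,0],0.157],
  [[0,0,0],0.157],
])

```text
clock: 26.87
tool_pos: [545.0, 89.4, 293.3]
orientation: [1.514, 2.75, 0.004]
ft_force: [-0.7, -0.7, -2.5]
width: 0.246
gripper_force: 50.8
```

Call:
step_arm([
  [[0,0,0],0.157],
  [[0,0,0],0.157],
  [[0,0,0],0.157],
  [[0,0,0],0.157],
  [[0,0,0],0],
])

```text
clock: 27.28
tool_pos: [544.9, 89.7, 293.1]
orientation: [2.139, 2.299, 0.004]
ft_force: [0.3, -0.6, -2.2]
width: 0.246
gripper_force: 50.8
```

Run:
```python
from seg import *
from scipy.optimize import fsolve
f=snap('wrist','w9');s=ctrl.sense();print(s['clock'],s['tool_pos'],s['ft_force'],s['joints'].round(2),s['width']);m=Rn.from_rotvec(s['orientation']).as_matrix();print(m.round(3))
t=np.array([510.9,-108.7]);y=.07;R=np.array([[np.cos(y),-np.sin(y)],[np.sin(y),np.cos(y)]]);t3=t+R@[30,37];print('trough3',t3,'in tool',(m.T@np.array([t3[0]-s['tool_pos'][0],t3[1]-s['tool_pos'][1],0])).round(1))
g=f['pixels'][:,317]; print([(v,g[v].tolist()) for v in list(range(200,240,2))+list(range(308,342,2))])
M=np.array(f['mount']);K=np.array(f['mtx'])
for c in comps(f,(15,120,60),(35,255,255),200)[:4]: print(cv2.boundingRect(c))
def r(v):
    t=(v-K[1,2])/K[1,1]; d=M[:3,:3]@np.array([0,np.sin(t),np.cos(t)]); return np.array([d[0],d[2]])
c=np.array([M[0,3],M[2,3]]); 
for vn in (212,215,218,221):
  for vf in (325,328,331):
    def F(q):
        n=c+q[0]*r(vn); e=c+q[1]*r(vf); u=(n-e)/np.linalg.norm(n-e); w=np.array([0,166])-e
        return [np.linalg.norm(n-e)-58, abs(u[0]*w[1]-u[1]*w[0])-11.6]
    q=fsolve(F,[130,140]); n=c+q[0]*r(vn); e=c+q[1]*r(vf); print(vn,vf,'near',n.round(1),'far',e.round(1),'tilt',np.degrees(np.arctan2(n[1]-e[1],n[0]-e[0])).round(1))
```

```text
27.3333 [544.82477546  89.70781112 292.92519276] [-0.36455465  0.64855532 -2.77040836] [-0.45  0.53  0.36  1.85 -0.26  0.8   0.13] 0.2541209385950626
[[-0.08   0.997  0.002]
 [ 0.997  0.08   0.001]
 [ 0.     0.002 -1.   ]]
trough3 [538.23864466 -69.69232757] in tool [-1.584e+02 -1.930e+01 -1.000e-01]
[(200, [127, 173, 186]), (202, [125, 172, 185]), (204, [111, 148, 160]), (206, [89, 94, 97]), (208, [90, 92, 96]), (210, [89, 91, 94]), (212, [103, 105, 108]), (214, [86, 119, 137]), (216, [74, 159, 169]), (218, [78, 176, 187]), (220, [137, 173, 177]), (222, [194, 190, 187]), (224, [194, 191, 187]), (226, [195, 192, 188]), (228, [183, 188, 186]), (230, [97, 176, 185]), (232, [79, 175, 185]), (234, [80, 174, 185]), (236, [80, 174, 185]), (238, [80, 173, 185]), (308, [78, 175, 185]), (310, [79, 176, 185]), (312, [78, 175, 184]), (314, [80, 176, 186]), (316, [76, 176, 185]), (318, [114, 171, 177]), (320, [197, 189, 186]), (322, [197, 190, 186]), (324, [197, 189, 186]), (326, [109, 177, 186]), (328, [66, 94, 94]), (330, [65, 50, 31]), (332, [64, 51, 35]), (334, [63, 50, 34]), (336, [30, 28, 28]), (338, [27, 28, 26]), (340, [28, 27, 27])]
(294, 226, 48, 92)
(541, 329, 36, 47)
(294, 207, 48, 13)
212 325 near [ 28.  155.1] far [-30.  153.6] tilt 1.5
212 328 near [ 27.5 156.9] far [-30.3 151.6] tilt 5.2
212 331 near [ 26.9 158.7] far [-30.3 149.3] tilt 9.3
215 325 near [ 27. 154.] far [-30.9 154.8] tilt -0.8
215 328 near [ 26.5 155.6] far [-31.4 153. ] tilt 2.6
215 331 near [ 26.  157.2] far [-31.6 150.9] tilt 6.3
218 325 near [ 26. 153.] far [-31.9 156. ] tilt -2.9
218 328 near [ 25.6 154.5] far [-32.4 154.3] tilt 0.2
218 331 near [ 25.1 156. ] far [-32.8 152.3] tilt 3.6
221 325 near [ 25.  152.2] far [-32.8 157.2] tilt -4.9
221 328 near [ 24.5 153.6] far [-33.4 155.5] tilt -1.9
221 331 near [ 24.1 154.9] far [-33.9 153.6] tilt 1.3
```

Call:
step_arm([
  [[-0.6,-0.1,0],0.013],
  [[-0.9,-0.1,0],0],
  [[-0.9,-0.1,0],0],
  [[-0.9,-0.1,0],0],
  [[-0.9,-0.1,0],0],
])

```text
clock: 27.75
tool_pos: [540.1, 3.2, 292.5]
orientation: [2.142, 2.297, 0.001]
ft_force: [-0.4, -0.6, -1.1]
width: 0.247
gripper_force: 50.8
```

Call:
step_arm([
  [[-0.9,-0.1,0.2],0],
  [[-0.9,-0.1,0.5],0],
  [[-0.9,-0.15,0.7],0],
  [[-0.9,-0.1,0.8],0],
  [[0,0,0.8],0],
])

```text
clock: 28.17
tool_pos: [535.6, -72.9, 232.5]
orientation: [2.146, 2.289, -0.001]
ft_force: [0.4, 0.1, -2.4]
width: 0.248
gripper_force: 50.8
```

Call:
step_arm([
  [[0,0,0.6],0],
  [[0,0,0],0],
  [[0,0,0],0],
])

```text
clock: 28.42
tool_pos: [535.9, -68.2, 220.1]
orientation: [-2.144, -2.296, 0.001]
ft_force: [0.3, -0.3, -2.0]
width: 0.252
gripper_force: 50.8
```

Run:
```python
from seg import *
f=snap('wrist','w10');s=ctrl.sense();print(s['clock'],s['tool_pos'],s['ft_force']);m=Rn.from_rotvec(s['orientation']).as_matrix();print(m.round(3))
t=np.array([510.9,-108.7]);y=.07;R=np.array([[np.cos(y),-np.sin(y)],[np.sin(y),np.cos(y)]]);t3=t+R@[30,39];print('target',t3,'in tool',(m.T@np.array([t3[0]-s['tool_pos'][0],t3[1]-s['tool_pos'][1],0])).round(1))
cv2.imwrite('pics/w10.png',f['pixels'])
# blue tray outline, top corners of +y wall
for c in comps(f,(95,60,20),(115,255,255),300)[:3]: print(cv2.contourArea(c),cv2.boundingRect(c),cv2.approxPolyDP(c,5,True)[:,0].tolist())
```

```text
28.4667 [536.24428461 -67.92540279 220.69499719] [-0.09660395  0.34772954 -2.07888448]
[[-0.068  0.998  0.001]
 [ 0.998  0.068 -0.   ]
 [-0.     0.001 -1.   ]]
target [538.09875896 -67.69722557] in tool [0.1 1.9 0. ]
19059.0 (150, 169, 248, 129) [[397, 177], [388, 170], [312, 169], [311, 177], [274, 183], [221, 179], [220, 171], [151, 179], [171, 297], [212, 275], [226, 276], [232, 285], [248, 282], [266, 252], [283, 236], [292, 237], [292, 209], [314, 203], [344, 211], [343, 237], [369, 252], [388, 283]]
```

Call:
step_arm([
  [[0,0.11,0],0],
  [[0,0,0.5],0],
  [[0,0,0.5],0],
  [[0,0,0.4],0],
  [[0,0,0],0],
])

```text
clock: 28.88
tool_pos: [537.6, -66.7, 190.1]
orientation: [-2.143, -2.294, 0.003]
ft_force: [0.1, 0.0, -1.8]
width: 0.251
gripper_force: 50.8
```

Call:
step_arm([
  [[0,0,0.05],0],
  [[0,0,0.05],0],
  [[0,0,0],0],
])

```text
clock: 29.13
tool_pos: [538.4, -67.1, 190.0]
orientation: [2.145, 2.295, -0.0]
ft_force: [-0.3, 0.3, -1.6]
width: 0.249
gripper_force: 50.8
```

Call:
step_arm([
  [[0,0,0.05],0],
  [[0,0,0],0],
])

```text
clock: 29.3
tool_pos: [538.4, -67.0, 189.2]
orientation: [2.145, 2.295, 0.0]
ft_force: [0.4, -0.0, -1.9]
width: 0.248
gripper_force: 50.8
```

Call:
step_arm([
  [[0,0,0.05],0],
  [[0,0,0],0],
])

```text
clock: 29.47
tool_pos: [538.4, -67.0, 188.1]
orientation: [2.145, 2.295, 0.0]
ft_force: [0.9, 0.0, -2.8]
width: 0.249
gripper_force: 50.8
```

Call:
step_arm([
  [[0,0,0.05],0],
  [[0,0,0],0],
])

```text
clock: 29.63
tool_pos: [538.3, -67.1, 187.1]
orientation: [2.145, 2.295, 0.0]
ft_force: [-0.1, -0.0, -1.0]
width: 0.247
gripper_force: 50.9
```

Call:
step_arm([
  [[0,0,0.05],0],
  [[0,0,0],0],
])

```text
clock: 29.8
tool_pos: [538.4, -67.2, 186.5]
orientation: [2.145, 2.295, 0.0]
ft_force: [-2.0, -0.3, 5.8]
width: 0.244
gripper_force: 51.6
```

Call:
step_arm([
  [[0,0,0.05],0],
  [[0,0,0],0],
])

```text
clock: 29.97
tool_pos: [538.3, -67.4, 186.0]
orientation: [2.146, 2.294, 0.001]
ft_force: [-3.4, -0.9, 10.9]
width: 0.248
gripper_force: 52.2
```

Call:
step_arm([
  [[0,0,0.05],0],
  [[0,0,0],0],
])

```text
clock: 30.13
tool_pos: [538.2, -67.6, 185.4]
orientation: [2.146, 2.294, 0.001]
ft_force: [-5.2, -2.0, 15.4]
width: 0.25
gripper_force: 52.9
```

Call:
step_arm([
  [[0,0,0],0],
  [[0,0,0],0],
], hand=0.3)

```text
clock: 30.3
tool_pos: [538.5, -67.1, 184.4]
orientation: [2.145, 2.294, 0.001]
ft_force: [-0.9, 0.6, -1.0]
width: 0.303
gripper_force: 0.0
```

Call:
step_arm([
  [[0,0,0],0],
  [[0,0,0],0],
  [[0,0,-0.2],0],
  [[0,0,-0.5],0],
  [[0,0,-1],0],
], hand=0.4)

```text
clock: 30.72
tool_pos: [537.7, -66.9, 217.4]
orientation: [-2.144, -2.293, 0.003]
ft_force: [-0.1, 1.5, 1.3]
width: 0.4
gripper_force: 0.0
```

Call:
step_arm([
  [[0,0,-1],0],
  [[0.5,0,-1],0],
  [[1,0,-0.5],0],
  [[0,0,0],0],
  [[0,0,0],0],
])

```text
clock: 31.13
tool_pos: [536.5, -36.0, 269.4]
orientation: [2.142, 2.297, 0.003]
ft_force: [-0.7, -0.3, 0.6]
width: 0.401
gripper_force: 0.0
```

Run:
```python
from seg import *
f=snap('wrist','w11');s=ctrl.sense();print(s['clock'],s['tool_pos'],s['width'],s['joints'].round(2),Rn.from_rotvec(s['orientation']).as_matrix().round(3)[:2,0])
S=snap('scene','s3');T=snap('top','t3')
for n,f in (('W',f),('S',S),('T',T)):
  for k,(lo,hi) in {'purple':C['purple'],'yellow':((18,130,70),(33,255,255))}.items():
    for c in comps(f,lo,hi,40)[:8]:
      (x,y),_,_=cv2.minAreaRect(c)
      if n=='W' or (n=='S' and x<340 and y>200) or (n=='T' and 320<x<390 and y>180): print(n,k,cv2.contourArea(c),np.round(cv2.boxPoints(cv2.minAreaRect(c)),1).tolist())
h=np.hstack([cv2.resize(S['pixels'][185:305,225:345],(400,400)),cv2.resize(load('w11')['pixels'][:,120:520],(400,400))]);cv2.imwrite('pics/v10.png',h)
```

```text
31.1833 [536.30395792 -36.89868855 268.72587008] 0.3972186334874473 [-0.21  0.55  0.35  1.91 -0.27  0.72  0.37] [-0.068  0.998]
W purple 411.0 [[302.0, 316.0], [330.0, 316.0], [330.0, 335.0], [302.0, 335.0]]
W purple 72.0 [[302.0, 299.0], [330.0, 299.0], [330.0, 314.0], [302.0, 314.0]]
W yellow 1412.0 [[301.0, 229.0], [330.0, 229.0], [330.0, 284.0], [301.0, 284.0]]
W yellow 255.5 [[613.0999755859375, 211.5], [617.9000244140625, 201.10000610351562], [643.5999755859375, 213.0], [638.7999877929688, 223.39999389648438]]
W yellow 52.0 [[301.0, 217.0], [330.0, 217.0], [330.0, 224.0], [301.0, 224.0]]
S purple 200.5 [[276.5, 267.70001220703125], [289.70001220703125, 252.3000030517578], [298.3999938964844, 259.79998779296875], [285.20001220703125, 275.20001220703125]]
S yellow 181.5 [[256.5, 252.60000610351562], [269.8999938964844, 236.6999969482422], [277.70001220703125, 243.3000030517578], [264.20001220703125, 259.20001220703125]]
S yellow 175.0 [[298.20001220703125, 243.3000030517578], [311.3999938964844, 227.89999389648438], [319.0, 234.5], [305.79998779296875, 249.89999389648438]]
T purple 104.0 [[360.0, 199.0], [375.0, 199.0], [375.0, 207.0], [360.0, 207.0]]
T yellow 103.5 [[359.8999938964844, 221.0], [375.70001220703125, 219.3000030517578], [376.5, 226.89999389648438], [360.70001220703125, 228.6999969482422]]
```

Run:
```python
from seg import *
print('b',tri((load('s3'),(308.6,238.9)),(load('w11'),(315.5,253))))
print('a',tri((load('s3'),(287.5,263.7)),(load('t3'),(367.5,203))),'c',tri((load('s3'),(267,248)),(load('t3'),(368.2,224))))
lsd=cv2.createLineSegmentDetector()
f=load('top0'); g=cv2.cvtColor(f['pixels'],cv2.COLOR_BGR2GRAY)[160:250,310:480]; g=cv2.resize(g,None,fx=3,fy=3,interpolation=cv2.INTER_CUBIC)
L=lsd.detect(g)[0][:,0]
for l in L:
    a,b=l[:2]/3+[310,160],l[2:]/3+[310,160]
    if np.linalg.norm(a-b)<12: continue
    tray=max(a[0],b[0])<390; zs=(28,) if tray else (160,57)
    for z in zs:
        A,B=plane(f,a,z),plane(f,b,z); d=B-A; yaw=np.arctan2(d[1],d[0]); yaw=(yaw+np.pi/4)%(np.pi/2)-np.pi/4
        print('tray' if tray else 'till',z,np.round([*a,*b]),A.round()[:2],B.round()[:2],'yaw %.3f'%yaw)
```

```text
b (array([538.49816197, -70.09817383,  20.61704489]), [np.float64(0.6895929402232307), np.float64(0.6895929402231978)])
a (array([ 543.95171408, -144.86978413,   20.62581612]), [np.float64(0.45410079609396226), np.float64(0.45410079609412046)]) c (array([ 483.80774712, -145.8468696 ,   18.67790683]), [np.float64(0.16098445014477825), np.float64(0.1609844501447396)])
till 160 [422. 219. 418. 188.] [ 488. -275.] [ 567. -267.] yaw 0.100
till 57 [422. 219. 418. 188.] [ 494. -294.] [ 579. -285.] yaw 0.100
till 160 [463. 172. 470. 224.] [ 608. -383.] [ 471. -397.] yaw 0.103
till 57 [463. 172. 470. 224.] [ 623. -410.] [ 476. -425.] yaw 0.103
till 160 [414. 193. 415. 207.] [ 556. -254.] [ 518. -258.] yaw 0.085
till 57 [414. 193. 415. 207.] [ 567. -271.] [ 526. -275.] yaw 0.085
till 160 [406. 178. 462. 172.] [ 593. -237.] [ 608. -382.] yaw 0.100
till 57 [406. 178. 462. 172.] [ 607. -252.] [ 623. -409.] yaw 0.100
tray 28 [328. 209. 326. 192.] [528. -32.] [576. -27.] yaw 0.086
till 160 [408. 233. 401. 183.] [ 453. -237.] [ 583. -224.] yaw 0.102
till 57 [408. 233. 401. 183.] [ 456. -253.] [ 596.
[... 404 characters left out ...]
79.] yaw 0.074
tray 28 [360. 228. 376. 227.] [ 472. -122.] [ 475. -168.] yaw 0.062
tray 28 [379. 189. 384. 237.] [ 584. -178.] [ 446. -188.] yaw 0.071
till 160 [422. 233. 409. 233.] [ 451. -272.] [ 451. -241.] yaw 0.013
till 57 [422. 233. 409. 233.] [ 454. -290.] [ 454. -256.] yaw 0.013
till 160 [428. 237. 411. 237.] [ 441. -288.] [ 442. -246.] yaw -0.019
till 57 [428. 237. 411. 237.] [ 443. -308.] [ 444. -262.] yaw -0.019
till 160 [467. 227. 447. 229.] [ 466. -389.] [ 460. -338.] yaw 0.114
till 57 [467. 227. 447. 229.] [ 470. -416.] [ 464. -361.] yaw 0.114
till 160 [443. 230. 421. 232.] [ 459. -327.] [ 454. -272.] yaw 0.102
till 57 [443. 230. 421. 232.] [ 463. -349.] [ 457. -290.] yaw 0.102
```

Call:
step_arm([
  [[0.9,-0.75,0],0],
  [[0.9,-0.77,0],0],
  [[0,0,0.8],0],
  [[0,0,0.8],0],
  [[0,0,0],0],
])

```text
clock: 31.7
tool_pos: [502.5, -3.5, 233.8]
orientation: [-2.144, -2.292, 0.005]
ft_force: [0.2, 0.5, -0.4]
width: 0.4
gripper_force: 0.0
```

Run:
```python
from seg import *
f=snap('wrist','w12');s=ctrl.sense();print(s['clock'],s['tool_pos'],s['width']);m=Rn.from_rotvec(s['orientation']).as_matrix();print(m[:2,0].round(3))
d=np.array([503.4,-3,189])-s['tool_pos'];print((m.T@d).round(1))
g=cv2.cvtColor(f['pixels'],cv2.COLOR_BGR2GRAY)
for v in (235,245,255,265,275): print(v,g[v,250:380:2].tolist())
cv2.imwrite('pics/v10.png',np.hstack([cv2.resize(load('s3')['pixels'][185:305,225:345],(400,500)),cv2.resize(f['pixels'][150:350,220:420],(400,500))]))
```

```text
31.75 [502.98508495  -3.85556787 234.85114254] 0.40125588959179886
[-0.066  0.998]
[ 0.8  0.6 45.8]
235 [147, 144, 142, 141, 145, 151, 155, 153, 156, 156, 155, 153, 148, 145, 144, 143, 144, 146, 147, 147, 146, 145, 143, 144, 146, 151, 153, 48, 18, 18, 21, 20, 16, 18, 18, 19, 21, 18, 19, 20, 18, 20, 16, 37, 129, 160, 163, 165, 167, 167, 167, 165, 162, 159, 159, 160, 160, 162, 161, 161, 159, 156, 153, 156, 160]
245 [145, 143, 143, 142, 147, 152, 156, 153, 111, 91, 92, 93, 94, 80, 25, 19, 40, 142, 148, 147, 145, 145, 144, 146, 147, 155, 98, 25, 29, 31, 29, 31, 30, 30, 30, 30, 28, 29, 28, 28, 29, 27, 27, 18, 95, 155, 159, 162, 162, 164, 164, 81, 16, 21, 60, 94, 92, 92, 92, 102, 149, 150, 151, 157, 157]
255 [100, 31, 29, 29, 27, 32, 74, 95, 92, 91, 92, 91, 45, 24, 18, 17, 17, 104, 39, 15, 18, 16, 16, 17, 17, 15, 12, 22, 28, 30, 29, 29, 30, 30, 31, 27, 30, 29, 29, 27, 29, 31, 26, 25, 19, 19, 17, 16, 16, 17, 18, 18, 14, 18, 20, 29, 81, 93, 93, 92, 92, 90, 47, 27, 27]
265 [29, 29, 30, 26, 77, 94, 91, 93, 92, 93, 76, 27, 24, 18, 17, 18, 19, 15, 14, 20, 17, 20, 17, 20, 21, 20, 20, 20, 28, 29, 29, 28, 31, 29, 29, 28, 29, 29, 29, 28, 26, 28, 25, 25, 17, 16, 15, 13, 14, 14, 18, 19, 17, 16, 18, 21, 25, 58, 92, 93, 93, 92, 92, 87, 41]
275 [29, 30, 27, 28, 27, 27, 26, 69, 143, 140, 54, 38, 20, 16, 17, 21, 19, 21, 23, 29, 29, 27, 28, 27, 29, 29, 22, 22, 25, 28, 29, 29, 29, 29, 27, 29, 29, 29, 28, 29, 28, 27, 26, 22, 23, 21, 21, 21, 22, 21, 21, 17, 19, 19, 20, 19, 35, 42, 97, 129, 103, 39, 26, 26, 28]
```

View pics/v10.png

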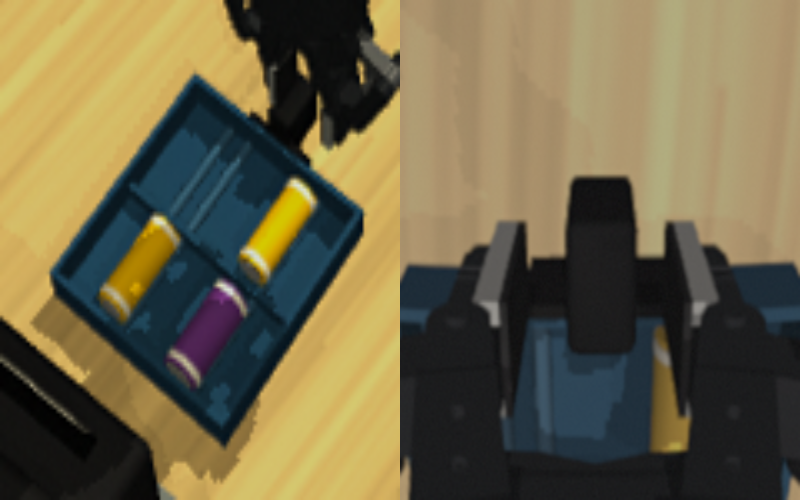

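Call:
step_arm([
  [[0,0.02,0.8],0],
  [[0,0,0.8],0],
  [[0,0,0.6],0],
  [[0,0,0.1],0],
  [[0,0,0],0],
])

```text
clock: 32.17
tool_pos: [504.1, -3.9, 190.0]
orientation: [-2.146, -2.293, 0.002]
ft_force: [-0.6, -0.2, 0.9]
width: 0.398
gripper_force: 0.0
```

Call:
step_arm([
  [[0,0,0],0],
  [[0,0,0],0],
  [[0,0,0],0],
  [[0,0,0],0],
  [[0,0,0],0],
], hand=0, force=30)

```text
clock: 32.58
tool_pos: [504.2, -3.6, 190.9]
orientation: [2.145, 2.294, 0.001]
ft_force: [-1.1, -2.4, 6.8]
width: 0.228
gripper_force: 30.9
```

Run:
```python
from seg import *
s=ctrl.sense();print(s['clock'],s['tool_pos'],s['width'],s['ft_force'],s['gripper_force']);m=Rn.from_rotvec(s['orientation']).as_matrix();print(m.round(4))
a=m[:2,0]; print('tool x angle-90 (rad)',np.arctan2(a[1],a[0])-np.pi/2)
```

```text
32.5833 [504.15709664  -3.62276633 190.90038521] 0.22787331902417482 [-1.08471115 -2.38640096  6.84855066] 30.868740677833557
[[-6.670e-02  9.978e-01  1.200e-03]
 [ 9.978e-01  6.670e-02 -3.000e-04]
 [-4.000e-04  1.200e-03 -1.000e+00]]
tool x angle-90 (rad) 0.0667397919449475
```

Call:
step_arm([
  [[-0.1,-0.05,-0.02],-0.01],
  [[-0.15,-0.08,0],-0.015],
  [[-0.2,-0.09,0],-0.018],
  [[-0.2,-0.09,0],0],
  [[-0.2,0,0],0],
])

```text
clock: 33.0
tool_pos: [499.4, -19.2, 190.9]
orientation: [-2.102, -2.334, -0.003]
ft_force: [-0.4, 6.9, 4.9]
width: 0.229
gripper_force: 30.7
```

Run:
```python
from seg import *
s=ctrl.sense();T=snap('top','t4');S=snap('scene','s4');s=ctrl.sense();print(s['clock'],s['tool_pos'],s['width'],s['ft_force']);m=Rn.from_rotvec(s['orientation']).as_matrix()
a=m[:2,0]; print('yaw',np.arctan2(a[1],a[0])-np.pi/2,'axis x at hand',528.3-.1013*(s['tool_pos'][1]+303))
for n,f in (('S',S),('T',T)):
  for k,(lo,hi) in {'purple':C['purple'],'yellow':((18,130,70),(33,255,255))}.items():
    for c in comps(f,lo,hi,40)[:8]:
      (x,y),_,_=cv2.minAreaRect(c)
      if (n=='S' and x<340 and y>200) or (n=='T' and 320<x<390 and y>180): print(n,k,np.round((x,y),1))
lsd=cv2.createLineSegmentDetector()
g=cv2.cvtColor(T['pixels'],cv2.COLOR_BGR2GRAY)[175:250,320:400]; g=cv2.resize(g,None,fx=3,fy=3,interpolation=cv2.INTER_CUBIC)
for l in lsd.detect(g)[0][:,0]:
    p,q=l[:2]/3+[320,175],l[2:]/3+[320,175]
    if np.linalg.norm(p-q)<20: continue
    A,B=plane(T,p,28),plane(T,q,28); d=B-A; yaw=(np.arctan2(d[1],d[0])+np.pi/4)%(np.pi/2)-np.pi/4; print(A.round(1)[:2],B.round(1)[:2],'%.3f'%yaw)
```

```text
33.1 [499.51035617 -20.17301943 190.90030919] 0.22890609459741723 [-0.69514032  4.09469438  5.88202065]
yaw 0.10250529606051062 axis x at hand 499.64962686793115
S purple [283.  268.8]
S yellow [262.  253.2]
S yellow [304.4 242.1]
T purple [372.5 202.4]
T yellow [373.5 223.6]
[575.3 -65.6] [ 588.4 -189.6] 0.105
[ 582.7 -190.4] [ 446.9 -205.7] 0.112
```

Call:
step_arm([
  [[-0.3,0,0],0],
  [[-0.4,0,0],0],
  [[-0.4,0,0],0],
  [[-0.4,0,0],0],
  [[-0.4,0,0],0],
])

```text
clock: 33.52
tool_pos: [503.4, -56.9, 190.9]
orientation: [-2.102, -2.333, -0.003]
ft_force: [-1.3, 8.7, 7.4]
width: 0.228
gripper_force: 31.0
```

Call:
step_arm([
  [[-0.4,0,0],0],
  [[-0.4,0,0],0],
  [[-0.4,0,0],0],
  [[-0.3,0,0],0],
  [[-0.2,0,0],0],
])

```text
clock: 33.93
tool_pos: [506.8, -91.2, 190.9]
orientation: [-2.103, -2.332, -0.003]
ft_force: [-0.7, 8.9, 9.0]
width: 0.225
gripper_force: 31.2
```

Call:
step_arm([
  [[-0.3,0,-0.02],0],
  [[-0.4,0,0],0],
  [[-0.4,0,0],0],
  [[-0.4,0,0],0],
  [[-0.4,0,0],0],
])

```text
clock: 34.35
tool_pos: [510.4, -128.9, 190.9]
orientation: [-2.103, -2.332, -0.002]
ft_force: [-0.6, 6.7, 4.0]
width: 0.228
gripper_force: 30.6
```

Call:
step_arm([
  [[-0.4,0,0],0],
  [[-0.4,0,0],0],
  [[-0.4,0,0],0],
  [[-0.3,0,0],0],
  [[-0.2,0,0],0],
])

```text
clock: 34.77
tool_pos: [513.8, -163.3, 190.9]
orientation: [-2.104, -2.331, -0.001]
ft_force: [-0.4, 7.4, 4.4]
width: 0.229
gripper_force: 30.7
```

Call:
step_arm([
  [[-0.3,0,0],0],
  [[-0.3,0,0],0],
  [[-0.3,0,0],0],
  [[-0.2,0,0],0],
  [[0,0,0],0],
])

```text
clock: 35.18
tool_pos: [516.1, -185.8, 190.9]
orientation: [-2.106, -2.331, -0.0]
ft_force: [-1.2, 2.2, 3.3]
width: 0.225
gripper_force: 30.4
```

Call:
step_arm([
  [[-0.2,0,0],0],
  [[-0.3,0,0],0],
  [[-0.2,0,0],0],
  [[-0.2,0,0],0],
  [[0,0,0],0],
])

```text
clock: 35.6
tool_pos: [517.9, -203.4, 190.9]
orientation: [-2.105, -2.331, -0.001]
ft_force: [-0.4, 3.5, 3.9]
width: 0.23
gripper_force: 30.5
```

Call:
step_arm([
  [[0,0,0],0],
  [[0,0,0],0],
  [[0,0,0],0],
], hand=0.42)

```text
clock: 35.85
tool_pos: [517.7, -204.1, 190.8]
orientation: [2.107, 2.33, -0.001]
ft_force: [-0.4, 0.2, -0.6]
width: 0.423
gripper_force: 0.0
```

Call:
step_arm([
  [[0.3,0,0],0],
  [[0.5,0,0],0],
  [[0.5,0,0],0],
  [[0.2,0,0],0],
  [[0,0,0],0],
])

```text
clock: 36.27
tool_pos: [514.9, -171.7, 190.8]
orientation: [-2.103, -2.333, -0.001]
ft_force: [-0.1, 0.1, 0.0]
width: 0.419
gripper_force: 0.0
```

Call:
step_arm([
  [[0,0,0],0],
  [[0,0,0],0],
  [[0,0,0],0],
  [[0,0,0],0],
  [[0,0,0],0],
], hand=0)

```text
clock: 36.68
tool_pos: [514.8, -174.3, 190.9]
orientation: [2.107, 2.33, -0.0]
ft_force: [-0.0, -0.3, 0.2]
width: 0.004
gripper_force: 0.0
```

Run:
```python
from seg import *
w=snap('wrist','w13');T=snap('top','t5');S=snap('scene','s5');s=ctrl.sense();print(s['clock'],s['tool_pos'],s['width'],s['ft_force'])
g=cv2.cvtColor(T['pixels'],cv2.COLOR_BGR2GRAY)[175:260,345:425]; g=cv2.resize(g,None,fx=3,fy=3,interpolation=cv2.INTER_CUBIC)
for l in cv2.createLineSegmentDetector().detect(g)[0][:,0]:
    p,q=l[:2]/3+[345,175],l[2:]/3+[345,175]
    if np.linalg.norm(p-q)<10: continue
    A,B=plane(T,p,28),plane(T,q,28); d=B-A; yaw=(np.arctan2(d[1],d[0])+np.pi/4)%(np.pi/2)-np.pi/4; print(np.round([*p,*q]),A.round(1)[:2],B.round(1)[:2],'%.3f'%yaw)
for n,f in (('W',w),('T',T)):
  for c in comps(f,(95,60,20),(115,255,255),60)[:4]: print(n,'blue',cv2.contourArea(c),cv2.boundingRect(c))
```

```text
36.8333 [ 514.80452376 -174.09347721  190.87549148] -0.0006100045293439662 [0.16934444 0.84753255 0.26936636]
[363. 210. 367. 196.] [ 524.1 -131.2] [ 563.3 -144.4] -0.324
[368. 196. 380. 176.] [ 562.7 -145.5] [ 620.2 -182.4] -0.571
[401. 237. 403. 251.] [ 444.2 -238.2] [ 406.6 -241.4] 0.083
[406. 178. 425. 176.] [ 611.3 -256.3] [ 616.7 -308.5] 0.105
[422. 216. 421. 202.] [ 502.3 -298. ] [ 542.3 -295.3] 0.070
[405. 226. 406. 237.] [ 476.9 -249.7] [ 446.1 -251.3] 0.051
[421. 233. 409. 233.] [ 455.2 -292.5] [ 454.9 -260.7] 0.010
[424. 237. 411. 237.] [ 444.2 -302.6] [ 444.9 -266.3] -0.018
[373. 190. 367. 201.] [ 579.7 -161.7] [ 547.7 -142.5] -0.541
[380. 179. 373. 190.] [ 611.3 -182.2] [ 579.9 -161.8] -0.576
[369. 201. 383. 193.] [ 549.3 -150.1] [ 571.2 -188.1] 0.523
[410. 220. 415. 210.] [ 493.4 -263.9] [ 520.5 -279.5] -0.523
W blue 152.0 (402, 321, 22, 15)
W blue 131.5 (212, 321, 21, 15)
T blue 491.5 (621, 139, 19, 56)
T blue 446.5 (451, 63, 22, 23)
```

Call:
step_arm([
  [[-0.3,0,0],0],
  [[-0.3,0,0],0],
  [[-0.15,0,0],0],
  [[-0.1,0,0],0],
  [[0,0,0],0],
])

```text
clock: 37.25
tool_pos: [516.5, -190.5, 190.9]
orientation: [-2.105, -2.33, -0.001]
ft_force: [-0.8, 4.0, 2.4]
width: -0.001
gripper_force: 1.9
```

Call:
step_arm([
  [[-0.1,0,0],0],
  [[-0.1,0,0],0],
  [[-0.05,0,0],0],
  [[0,0,0],0],
])

```text
clock: 37.58
tool_pos: [517.1, -195.1, 190.9]
orientation: [-2.105, -2.33, -0.001]
ft_force: [-0.8, 3.6, 3.0]
width: 0.001
gripper_force: 2.4
```

Call:
step_arm([
  [[-0.07,0,0],0],
  [[-0.05,0,0],0],
  [[0,0,0],0],
])

```text
clock: 37.83
tool_pos: [517.3, -197.1, 190.9]
orientation: [-2.104, -2.33, -0.002]
ft_force: [-0.8, 5.6, 3.8]
width: 0.002
gripper_force: 3.1
```

Contact and sliding at about 4 N; creep on to the stop.

Call:
step_arm([
  [[-0.08,0,0],0],
  [[0,0,0],0],
])

```text
clock: 38.0
tool_pos: [517.4, -197.5, 190.9]
orientation: [-2.101, -2.33, -0.003]
ft_force: [-2.2, 10.4, 6.4]
width: -0.001
gripper_force: 5.1
```

Call:
step_arm([
  [[-0.08,0,0],0],
  [[0,0,0],0],
])

```text
clock: 38.17
tool_pos: [517.5, -197.8, 190.9]
orientation: [-2.099, -2.33, -0.005]
ft_force: [-1.3, 13.7, 9.0]
width: 0.003
gripper_force: 7.2
```

Call:
step_arm([
  [[-0.06,0,0],0],
  [[0,0,0],0],
])

```text
clock: 38.33
tool_pos: [517.6, -198.0, 190.9]
orientation: [-2.097, -2.329, -0.006]
ft_force: [-3.5, 16.8, 11.1]
width: 0.001
gripper_force: 8.7
```

Call:
step_arm([
  [[0.3,0,0],0],
  [[0.8,0,0],0],
  [[1,0,-0.5],0],
  [[1,0,-1],0],
  [[1,0,-1],0],
])

```text
clock: 38.75
tool_pos: [509.1, -121.0, 240.8]
orientation: [-2.108, -2.329, 0.002]
ft_force: [0.2, -0.1, 0.9]
width: 0.003
gripper_force: 0.0
```

Call:
step_arm([
  [[1,0,-1],0],
  [[1,0,-1],0],
  [[0.5,0,-0.5],0],
  [[0,0,0],0],
  [[0,0,0],0],
])

```text
clock: 39.17
tool_pos: [504.7, -71.5, 291.2]
orientation: [2.104, 2.33, 0.001]
ft_force: [-0.8, -0.7, -0.3]
width: 0.003
gripper_force: 0.0
```

Run:
```python
from seg import *
T=snap('top','t6');S=snap('scene','s6');w=snap('wrist','w14');s=ctrl.sense();print(s['clock'],s['tool_pos'])
n0=np.array([-.101,.995])
def px(f,X):
    R=np.array(f['R']);t=np.array(f['t']).ravel();c=R@X+t;k=np.array(f['mtx'])@c;return k[:2]/k[2]
# profile along till axis in top & scene, at x offset o from axis, z h
M=np.array([522.5,-246.3]);xd=np.array([.995,.101])
for nm,f in (('T',T),('S',S)):
  for o,z in ((0,50),(45,28),(-45,28)):
    out=[]
    for d in range(-12,60,3):
        P=M+o*xd+d*n0; u=px(f,np.array([*P,z])); u=np.round(u).astype(int); out.append((d,f['pixels'][u[1],u[0]].tolist()))
    print(nm,o,z,out)
```

```text
39.3167 [504.21168687 -72.51830309 290.01930564]
T 0 50 [(-12, [29, 42, 48]), (-9, [25, 40, 46]), (-6, [24, 39, 47]), (-3, [26, 39, 47]), (0, [32, 45, 51]), (3, [81, 90, 92]), (6, [81, 90, 92]), (9, [32, 44, 50]), (12, [33, 45, 51]), (15, [32, 45, 52]), (18, [33, 46, 51]), (21, [34, 44, 51]), (24, [32, 44, 50]), (27, [32, 44, 50]), (30, [30, 45, 50]), (33, [34, 44, 52]), (36, [34, 46, 52]), (39, [31, 43, 50]), (42, [24, 40, 46]), (45, [34, 53, 62]), (48, [74, 117, 140]), (51, [73, 116, 140]), (54, [75, 117, 141]), (57, [79, 124, 150])]
T 45 28 [(-12, [32, 55, 49]), (-9, [44, 96, 51]), (-6, [30, 42, 50]), (-3, [47, 57, 63]), (0, [113, 123, 123]), (3, [90, 82, 69]), (6, [75, 68, 56]), (9, [65, 74, 73]), (12, [105, 165, 195]), (15, [105, 165, 196]), (18, [104, 164, 196]), (21, [104, 163, 197]), (24, [104, 164, 196]), (27, [103, 162, 196]), (30, [104, 163, 196]), (33, [102, 163, 196]), (36, [104, 164, 196]), (39, [108, 169, 195]), (42, [107, 170, 196]), (45, [107, 170, 196]), (48, [107, 169, 195]), (51, [107, 169, 196]), (54, [107, 169, 197]), (57, [107, 169, 195])]
T -45 28 [(-12, [27, 
[... 1257 characters left out ...]
 99, 124]), (33, [92, 171, 201]), (36, [93, 173, 203]), (39, [93, 172, 203]), (42, [92, 172, 202]), (45, [94, 172, 203]), (48, [94, 172, 202]), (51, [94, 172, 203]), (54, [90, 168, 202]), (57, [91, 168, 203])]
S -45 28 [(-12, [15, 17, 19]), (-9, [15, 16, 18]), (-6, [15, 17, 18]), (-3, [4, 4, 5]), (0, [3, 4, 4]), (3, [0, 1, 1]), (6, [56, 72, 76]), (9, [34, 42, 45]), (12, [10, 13, 14]), (15, [12, 14, 14]), (18, [12, 14, 15]), (21, [12, 13, 13]), (24, [7, 4, 2]), (27, [50, 96, 118]), (30, [50, 99, 123]), (33, [51, 98, 122]), (36, [51, 98, 122]), (39, [51, 97, 122]), (42, [50, 96, 121]), (45, [83, 154, 189]), (48, [82, 158, 193]), (51, [83, 157, 192]), (54, [83, 156, 192]), (57, [82, 157, 192])]
```

Call:
step_arm([
  [[-0.5,0,-1],0],
  [[-0.9,0,-1],0],
  [[-0.9,0,-1],0],
  [[-0.9,0,-0.8],0],
  [[-0.9,0,0],0],
])

```text
clock: 39.73
tool_pos: [513.1, -155.4, 369.1]
orientation: [2.106, 2.326, 0.002]
ft_force: [1.4, -0.1, -0.7]
width: -0.0
gripper_force: 0.0
```

Call:
step_arm([
  [[-0.9,0,0],0],
  [[-0.9,0,0],0],
  [[-0.9,0,0],0],
  [[-0.9,0,0],0],
  [[0,0,0],0],
])

```text
clock: 40.15
tool_pos: [519.0, -229.6, 365.9]
orientation: [2.113, 2.323, -0.005]
ft_force: [-0.6, -0.2, -0.5]
width: -0.0
gripper_force: 0.0
```

Call:
step_arm([
  [[0,0,0],0],
  [[0,0,0],0],
])

```text
clock: 40.32
tool_pos: [519.7, -224.7, 366.0]
orientation: [-2.107, -2.328, 0.001]
ft_force: [-0.0, -0.1, 0.1]
width: -0.002
gripper_force: 0.0
```

Run:
```python
from seg import *
f=snap('wrist','w15');s=f['s'];print(s['clock'],s['tool_pos'])
Mt=np.array(f['mount']);T=Rn.from_rotvec(s['orientation']).as_matrix();K=np.array(f['mtx'])
def px(X):
    c=Mt[:3,:3].T@(T.T@(np.array(X)-s['tool_pos'])-Mt[:3,3]); th=np.arctan2(np.hypot(c[0],c[1]),c[2]);r=th*K[0,0]/np.hypot(c[0],c[1]); return K[0,2]+r*c[0],K[1,2]+r*c[1]
M=np.array([522.5,-246.3]);xd=np.array([.995,.101]);n0=np.array([-.101,.995])
for o in (-60,-45,0,45,60):
  for z in ((50,) if o==0 else (28,57)):
    out=[]
    for d in np.arange(-4,60 if o==0 else 18,1.0 if o else 2):
        P=M+o*xd+d*n0; u=np.round(px([*P,z])).astype(int); out.append((int(d),f['pixels'][u[1],u[0]].tolist()) if 0<=u[1]<400 else (int(d),'out'))
    print(o,z,np.round(px([*(M+o*xd),z])),out)
```

```text
40.3167 [ 519.68124784 -224.69892584  365.96908448]
-60 28 [261. 205.] [(-4, [101, 103, 102]), (-3, [81, 79, 75]), (-2, [75, 66, 54]), (-1, [76, 63, 44]), (0, [90, 73, 51]), (1, [102, 83, 58]), (2, [102, 83, 58]), (3, [104, 85, 59]), (4, [100, 80, 56]), (5, [79, 64, 43]), (6, [64, 51, 35]), (7, [63, 50, 33]), (8, [62, 50, 32]), (9, [62, 47, 30]), (10, [66, 60, 53]), (11, [89, 106, 115]), (12, [114, 149, 172]), (13, [126, 170, 200]), (14, [127, 173, 202]), (15, [126, 171, 200]), (16, [126, 171, 200]), (17, [126, 171, 200])]
-60 57 [256. 214.] [(-4, [41, 41, 42]), (-3, [78, 80, 81]), (-2, [108, 111, 111]), (-1, [124, 127, 127]), (0, [125, 129, 128]), (1, [123, 128, 127]), (2, [124, 128, 127]), (3, [124, 127, 126]), (4, [118, 121, 121]), (5, [100, 102, 102]), (6, [72, 73, 72]), (7, [47, 45, 42]), (8, [44, 36, 26]), (9, [76, 62, 42]), (10, [100, 82, 56]), (11, [104, 86, 58]), (12, [100, 82, 57]), (13, [79, 64, 44]), (14, [65, 52, 34]), (15, [63, 51, 34]), (16, [63, 50, 32]), (17, [63, 50, 31])]
-45 28 [275. 205.] [(-4, [100, 102, 101]), (-3, [81, 80, 76]), (-2, [73, 64, 52]), (-1, [75, 6
[... 2728 characters left out ...]
[64, 52, 35]), (8, [62, 50, 33]), (9, [63, 49, 31]), (10, [64, 54, 40]), (11, [80, 88, 93]), (12, [107, 140, 162]), (13, [125, 168, 198]), (14, [126, 171, 201]), (15, [126, 170, 199]), (16, [125, 170, 198]), (17, [126, 170, 199])]
60 57 [381. 214.] [(-4, [33, 33, 33]), (-3, [63, 64, 64]), (-2, [95, 97, 98]), (-1, [120, 123, 122]), (0, [122, 125, 125]), (1, [122, 126, 125]), (2, [122, 126, 125]), (3, [122, 127, 126]), (4, [119, 123, 122]), (5, [109, 112, 112]), (6, [84, 87, 87]), (7, [59, 56, 54]), (8, [51, 41, 31]), (9, [67, 54, 37]), (10, [86, 68, 46]), (11, [97, 77, 52]), (12, [95, 76, 51]), (13, [80, 64, 43]), (14, [67, 53, 36]), (15, [61, 48, 29]), (16, [62, 48, 30]), (17, [73, 74, 73])]
```

```bash
python3 -c "
from cell import ctrl
print(ctrl.finish_job())"
```

```text
the job is handed in; nothing more can be done
None
```

The job is handed in at about 40 s: both rolls lie in troughs 1 and 3, and the tray is against its stop in the bay, its front within about 1 mm of the mouth; the rolls were last seen in place just before the slide, as the bay hides them.

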